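Clear the resin scrap and rack the good okey tiles

ROBOT

A 6-joint arm with a two-finger parallel gripper is mounted at the origin on the work surface. World frame = base frame: x ahead of the robot, y to its left, z up, the work surface at z = 0. Lengths are in m, angles in rad, forces in N, time in s.
With the tool pointing down it reaches from about 0.25 to 0.775 m from the base axis. Payload 4 kg.
Tool frame: the origin (TCP) lies on the centre line of the jaws, within the pads' length; the fingertips stand 25 mm ahead of it and the grasp point (between the pads) lies 6 mm ahead of it; z points along the fingers, y is the line along which they close (so a half turn about z gives the same grasp; the last joint's range is limited). The gripper opens to 94 mm and grips with 3 to 60 N. Pads are 16 mm wide; open, the fingers measure 119 mm over their backs; the gripper's body (75 mm by 177 mm) begins 78 mm behind the grasp point.
Start: joints at [-1.211, 0.087, 1.371, -0, 1.684, -0.103], TCP at [0.246, -0.492, 0.231] pointing down, gripper open.
Joint ranges: [-3.1, 3.1], [-0.76, 2.03], [0.27, 2.55], [-1.08, 4.22], [0.17, 2.65], [-2.57, 2.57]. Speed limits (rad/s): [2.79, 2.79, 3.14, 3.14, 3.14, 3.14].

INTERFACE

Orientations are given as a unit quaternion [w, x, y, z].
In Python, from plant import read_state, vision, robot gives the robot as it stands. The module is installed in compiled form; this text tells all that it offers.
- The arm moves only by the tool arm_command, never from a script. Its argument "steps" is a list of rows, each a list of 7 numbers: the shift along the tool's x, y, z scaled (see below), then the turn, a rotation vector about the tool's x, y, z scaled (see below), then the opening, from -1 (shut) to 1 (fully open). A call has 1 to 5 rows; each row is the pose to reach, as a shift and turn from the pose commanded when the call began, along the tool's axes at that moment; what a row does not reach only later rows make up. The controller multiplies each number of a shift by 100 mm and each number of a turn by 60 degrees. A row lasts 1/8 s, in which the tool goes at most 62.5 mm and 10.7 degrees, less where a joint would pass 70% of its speed; a pose out of reach is approached as far as the arm can. A call with a number of a shift or a turn outside -1 to 1 is refused whole. A call with a gripper value outside its range is refused whole. The fingers move at their own pace and stop on an object; "newtons" is the grip in N (left out, the last holds). Time passes only in rows, so rows that repeat a pose let the fingers close. It gives the time, the measured TCP pose, the force, the opening and the grip force at its end, in the units of the state.
- read_state(): the state, without advancing time (a new reading comes with each control period).
- vision.read_camera(name): name is "side" or "top" or "wrist"; returns the picture (400x640x3 uint8, blue, green, red); there is no depth.
- vision.get_calibration(name): a dict with "vertical_fov" (degrees; the focal length in pixels is half the picture's height over the tangent of half this angle, whatever the lens; pixels are square), "cx", "cy" (the principal point, pixels), "xyz" and "rotation" of the camera in the world. Camera axes: x right, y up, looking along -z (the intrinsics and any distortion apply to the point x, -y, -z); pixel columns grow to the right and rows downward; lengths in m; the calibration is good to about 2 mm. A picture is of the moment at which its call begins: read the wrist's pose just before it. get_calibration takes no time and is no camera call; for the wrist camera it gives the pose at the moment of the call.
- robot.hand_in(): hands the job in; it is judged then, once.
The state is a dict: "time_s": time; "joint_positions": joint angles; "dq": joint speeds; "effort": joint torques, N m; "tcp_pos": TCP position; "eef_rot": TCP orientation; "wrist_force": force on the tool from outside, world axes, zero at the start; "wrist_torque": the same for the moment, N m; "grip_width": finger opening in m; "gripper_force": force on a finger pad.
Only numpy, scipy, OpenCV 4.12 (cv2) and the standard library are available. Lean on these libraries where they do the work, as an engineer would, in place of code of your own. Each camera call takes 0.05 s, during which the arm holds its last target. There are 200 camera calls.

TASK

Tile mending is over, so get the okey table ready for the next game: first lift the empty scrap pail off its hanger and stand it upright, centred on the low round wooden stand, then put every resin offcut lying on the copper (broken half tiles, lumps and stepped chunks) into the pail. Lay every whole tile flat on the sloping face of the orange rack, and leave the tea-glass holder and the lemon dish where they are.

Things in the scene. Friction and masses are not known exactly. Their poses are not given: they have to be found in the camera images.
- pail: open-topped sheet-steel scrap pail, 140 (x) x 110 (y) mm, walls 75 mm high, 3 mm thick, about 0.35 kg; a rigid arch handle stands across its middle: straps at y +-55 mm rise to a grip bar along y. Origin: centre of the underside, z up. It starts hanging upright by the bar on the hanger. Things drop in beside the bar, through an opening 61 (x) by 104 (y) mm on either side of it
- pail_bar (a point): centre of the pail's wooden grip bar, 160 mm above the pail's underside; the bar is 12 mm wide (x), 14 mm high, 113 mm long (y); axes as the pail's
- hanger: fixed steel hanger: a post at x +118 mm, 206 mm high, and two parallel round prongs, 8 mm thick, at y +-32 mm, pointing along its own -x, tops 200 mm above the table. The pail's bar lies across them, the pail's walls below them: lift the bar 25 to 50 mm, over the upturned tips, then move it 110 mm or more along the hanger's -x. Origin: on the table below the hanging bar (within 6 mm)
- hanger_tips (a point): midway between the tops of the prongs' upturned tips, 20 mm on the -x side of the hanger's origin, 220 mm above the table; axes as the hanger's
- stand: fixed low round wooden stand, 90 mm across at the top, 100 mm at the foot, 30 mm high; origin at the centre of its underside, on the table
- stand_top (a point): centre of the stand's flat top, 30 mm above the table
- rack: fixed orange plastic tile rack, 250 mm long (along its y), about 70 mm deep, 52 mm high; origin on the table under the middle of its sloping face; its low edge is at its -x side
- rack_face: the rack's flat sloping face, 70 mm (x, up the slope) by 250 mm (y); origin at the middle of its upper surface, 34 mm above the table; z is the outward normal, leaning 30 degrees from vertical towards the rack's -x. A lip 10 mm proud of the face and 5 mm thick runs along the low edge, its inner side at x = -35 mm, and stops sliding tiles
- half_a: broken half of a resin tile, off-white, 30 x 34 x 14 mm, one corner missing: an 18 (x) by 34 (y) mm slab whose centre is at x -6 mm, and a 12 by 24 mm slab beside it on the +x side (y -17 to +7 mm); origin at mid-height, z across the 14 mm thickness; it starts lying flat on the table at any yaw. An offcut. May be absent
- half_b: broken half of a resin tile, off-white, 30 x 34 x 14 mm, one corner missing: an 18 (x) by 34 (y) mm slab whose centre is at x -6 mm, and a 12 by 24 mm slab beside it on the +x side (y -17 to +7 mm); origin at mid-height, z across the 14 mm thickness; it starts lying flat on the table at any yaw. An offcut. May be absent
- lump_a: resin casting lump, off-white, a 36 (x) x 30 (y) x 24 (z) mm block with a round stub 16 mm across and 8 mm high on the middle of its +z face; origin at the centre of the block; starts stub up on the table. An offcut. May be absent
- lump_b: resin casting lump, off-white, a 36 (x) x 30 (y) x 24 (z) mm block with a round stub 16 mm across and 8 mm high on the middle of its +z face; origin at the centre of the block; starts stub up on the table. An offcut. May be absent
- step_a: stepped resin chunk, off-white, a 42 (x) x 28 (y) x 18 (z) mm block with an 18 x 28 x 10 mm step on its +z face at the -x end; origin at the centre of the block; starts step up on the table. An offcut. May be absent
- step_b: stepped resin chunk, off-white, a 42 (x) x 28 (y) x 18 (z) mm block with an 18 x 28 x 10 mm step on its +z face at the -x end; origin at the centre of the block; starts step up on the table. An offcut. May be absent
- tile_a: whole okey tile, off-white resin, a plain 50 (x) x 34 (y) x 14 (z) mm slab; origin at its centre; it starts lying flat on the table at any yaw. May be absent
- tile_b: whole okey tile, off-white resin, a plain 50 (x) x 34 (y) x 14 (z) mm slab; origin at its centre; it starts lying flat on the table at any yaw. May be absent
- glass_holder: brass tea-glass holder with an amber glass, 60 mm across, 85 mm high, a loop handle at +y; stands near; origin at its underside. Not to be disturbed
- lemon_dish: blue ceramic dish of lemon slices, 120 mm across, 30 mm high; origin at its underside. Not to be disturbed

How it is judged:
By the outcome, as a careful person would: the job done as asked, in the order asked, and still so for the second after the job is handed in, with the robot touching nothing.
Of half_a, half_b, lump_a, lump_b, step_a, step_b only 4 to 6 are there at a start; the rules pass over those that are not, and their reading is None.
Of tile_a, tile_b only 1 to 2 are there at a start; the rules pass over those that are not, and their reading is None.
At some moment in a run one of half_a, half_b, lump_a, lump_b, step_a, step_b, tile_a, tile_b may be knocked a few centimetres aside while the robot is not near it.
It also fails if it takes over 210 s, if anything falls off the work surface, if the arm or the gripper's body presses on something with over 40 N, if the wrist force passes 120 N, or if a joint passes its speed limit or range.

## Working session

There is one attempt and no reset: what is moved stays moved. The work goes in short steps, Python scripts to look and compute and a tool call to move; the robot and the scene stay as the last step left them, time stands still between calls to the robot, and variables do not carry over. Pictures are saved under pics/ and viewed, at most 14 in all, crops included, and the job is handed in when it is done.

Besides the shell and the picture viewer there is one more tool, called by a JSON object that holds its "fn" and its "kwargs". arm_command: Moves the arm, as the interface text tells. Its arguments: {"type":"object","properties":{"steps":{"type":"array","items":{"type":"array","items":{"type":"number","minimum":-1,"maximum":1}}},"newtons":{"type":"number"}},"required":["steps"]}

```bash
mkdir -p pics
python3 - <<'E'
from plant import read_state, vision
import cv2
for n in("top","side"):
    im=vision.read_camera(n); cv2.imwrite(f"pics/{n}0.png",im); print(n,vision.get_calibration(n))
print(vision.get_calibration("wrist"))
print(read_state())
E
```

```text
top {'vertical_fov': 52.238699864033855, 'cx': 316.18945322092503, 'cy': 198.3445688749177, 'xyz': array([ 0.5208037 , -0.00186723,  1.1048449 ]), 'rotation': array([ 0.71660074,  0.03203286, -0.02029065, -0.69645212])}
side {'vertical_fov': 43.34880588042299, 'cx': 318.6477770396157, 'cy': 193.21484330966712, 'xyz': array([ 0.18841935, -0.92629404,  1.11800261]), 'rotation': array([ 0.90287766,  0.38434656, -0.08446309, -0.17307698])}
{'vertical_fov': 61.20673517246007, 'cx': 321.4602528375439, 'cy': 203.08473809647506, 'xyz': array([ 0.30829948, -0.46165279,  0.3841776 ]), 'rotation': array([ 0.84404159, -0.10329257,  0.06442961, -0.52227699])}
{'time_s': 0.1, 'joint_positions': array([-1.21109480e+00,  8.78772185e-02,  1.37207821e+00, -4.74194353e-06,
        1.68360637e+00, -1.03089670e-01]), 'dq': array([ 0.0004869 , -0.00236919, -0.00401805,  0.00034511, -0.00079447,
       -0.00054242]), 'effort': array([ 1.78390474e-03, -3.41254985e+01, -3.03300333e+01,  7.18634902e-02,
        3.04464076e-02, -9.35034655e-05]), 'tcp_pos': array([ 0.24538958, -0.4917306 ,  0.22943593]), 'eef_rot': array([-9.76177827e-04,  9.73346871e-01,  2.29335778e-01, -1.28316950e-04]), 'wrist_force': array([-0.03483909,  0.46518164, -1.17764905]), 'wrist_torque': array([ 0.03187567,  0.00238349, -0.01060217]), 'gripper_force': 0.0, 'grip_width': 0.09371562856423243}
```

View pics/top0.png

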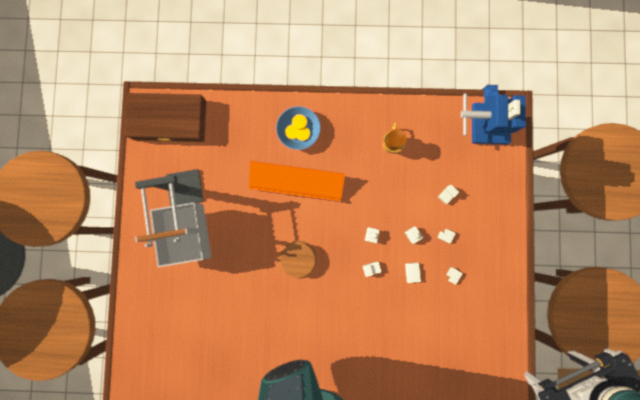

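View pics/side0.png

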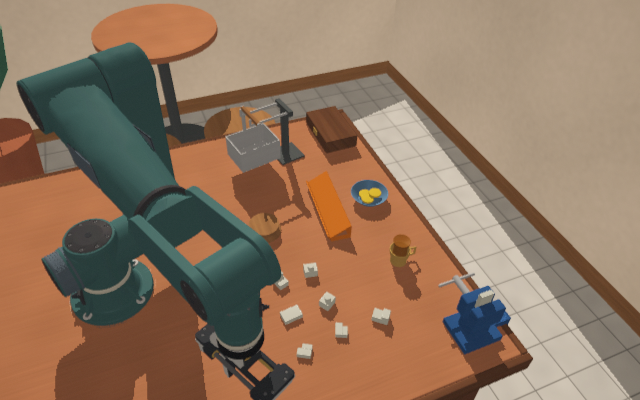

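The top view shows the pail hanging at about (178,235), with its bar at (160,236) and the hanger post above it at about (165,185). The stand is at (298,260) and the rack at (297,181). Seven resin pieces lie between (372,235) and (455,276). The side view agrees.

```bash
cat > h.py <<'E'
import numpy as np, cv2
from plant import read_state, vision
from scipy.spatial.transform import Rotation as R
def rot(q): return R.from_quat(np.r_[q[1:],q[0]])
def ray(c,px):
    f=200/np.tan(np.radians(c["vertical_fov"]/2))
    px=np.atleast_2d(px).astype(float)
    d=np.c_[(px[:,0]-c["cx"])/f,-(px[:,1]-c["cy"])/f,-np.ones(len(px))]
    return rot(c["rotation"]).apply(d)
def plane(c,px,z):
    d=ray(c,px); o=c["xyz"]; return o+d*((z-o[2])/d[:,2])[:,None]
def proj(c,P):
    f=200/np.tan(np.radians(c["vertical_fov"]/2))
    p=rot(c["rotation"]).inv().apply(np.atleast_2d(P)-c["xyz"])
    return np.c_[c["cx"]-f*p[:,0]/p[:,2],c["cy"]+f*p[:,1]/p[:,2]]
def cross(c1,p1,c2,p2):
    a,b=ray(c1,p1)[0],ray(c2,p2)[0]; a/=np.linalg.norm(a); b/=np.linalg.norm(b)
    t=np.linalg.lstsq(np.c_[a,-b],c2["xyz"]-c1["xyz"],rcond=None)[0]
    A,B=c1["xyz"]+a*t[0],c2["xyz"]+b*t[1]; return (A+B)/2,np.linalg.norm(A-B)
def white(im):
    h=cv2.cvtColor(im,cv2.COLOR_BGR2HSV); return cv2.inRange(h,(0,0,115),(179,75,255))
def cnts(m,amin):
    return [c for c in cv2.findContours(m,cv2.RETR_EXTERNAL,cv2.CHAIN_APPROX_NONE)[0] if cv2.contourArea(c)>amin]
def togo(pos,yaw=None):
    """shift in tool axes (units) and turn about tool z (units) from the measured pose, tool y to world angle yaw (mod pi)"""
    s=read_state(); q=rot(s["eef_rot"]); d=q.inv().apply(np.array(pos)-s["tcp_pos"])/0.1
    y=q.apply([0,1,0]); a=np.arctan2(y[1],y[0]); t=None
    if yaw is not None:
        t=-((yaw-a+np.pi/2)%np.pi-np.pi/2)/np.radians(60)
    print("shift",d.round(3),"turn_z",t,"tcp",s["tcp_pos"].round(4),"yaw_y",np.degrees(a).round(1),"j6",s["joint_positions"][5].round(2),"t",s["time_s"],"grip",s["grip_width"].round(4))
E
python3 - <<'E'
from h import *
ct,cs=vision.get_calibration("top"),vision.get_calibration("side")
t=cv2.imread("pics/top0.png"); s=cv2.imread("pics/side0.png")
m=white(t); 
for c in cnts(m[180:300,340:480].copy(),30):
    c=c+[340,180]; r=cv2.minAreaRect(c); print("piece",np.round(r[0],1),np.round(r[1],1),round(r[2]),cv2.contourArea(c),plane(ct,[r[0]],.015)[0].round(3))
o=cv2.inRange(cv2.cvtColor(t,cv2.COLOR_BGR2HSV),(8,220,180),(16,255,255))
for c in cnts(o,600):
    r=cv2.minAreaRect(c);b=cv2.boxPoints(r);print("orange",b.round(1).tolist(),plane(ct,b,.034).round(3).tolist())
print("stand",plane(ct,[[298,260]],.03).round(3))
a=np.vstack([cv2.resize(t[160:300,110:330],None,fx=3.6,fy=3.6,interpolation=2)])
cv2.imwrite("pics/c1.png",a[:600])
b=cv2.resize(t[170:300,340:480],None,fx=4,fy=4,interpolation=2)
cv2.imwrite("pics/c2.png",b)
cv2.imwrite("pics/c3.png",cv2.resize(s[90:250,200:390],None,fx=3.7,fy=3.7,interpolation=2))
E
```

```text
piece [453.2 275.4] [13.  12.9] 31 128.0 [ 0.408 -0.348  0.015]
piece [412.6 272.4] [18.8 13.4] 84 222.5 [ 0.413 -0.242  0.015]
piece [371.6 268.7] [11.3 16.2] 74 155.0 [ 0.419 -0.134  0.015]
piece [446.3 234.9] [13.9 11.2] 27 119.0 [ 0.514 -0.33   0.015]
piece [371.7 234.7] [11.9 13.1] 14 134.5 [ 0.509 -0.133  0.015]
piece [413.5 234.8] [14.3 11.8] 60 144.5 [ 0.512 -0.243  0.015]
piece [448. 194.] [11.3 17. ] 45 176.0 [ 0.623 -0.334  0.015]
orange [[246.39999389648438, 188.10000610351562], [250.1999969482422, 160.5], [344.3999938964844, 173.39999389648438], [340.70001220703125, 200.89999389648438]] [[0.622, 0.202, 0.034], [0.696, 0.195, 0.034], [0.668, -0.056, 0.034], [0.595, -0.048, 0.034]]
stand [[0.437 0.06  0.03 ]]
```

View pics/c1.png

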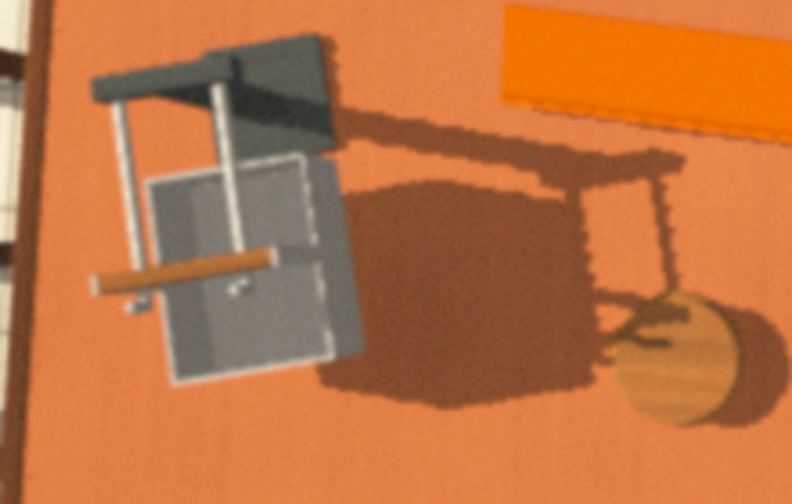

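View pics/c2.png

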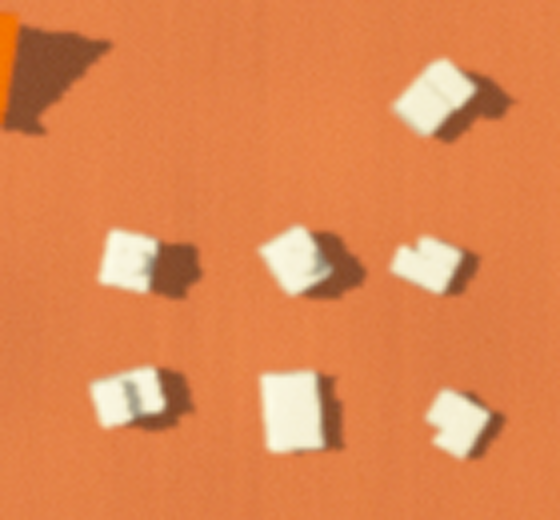

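View pics/c3.png

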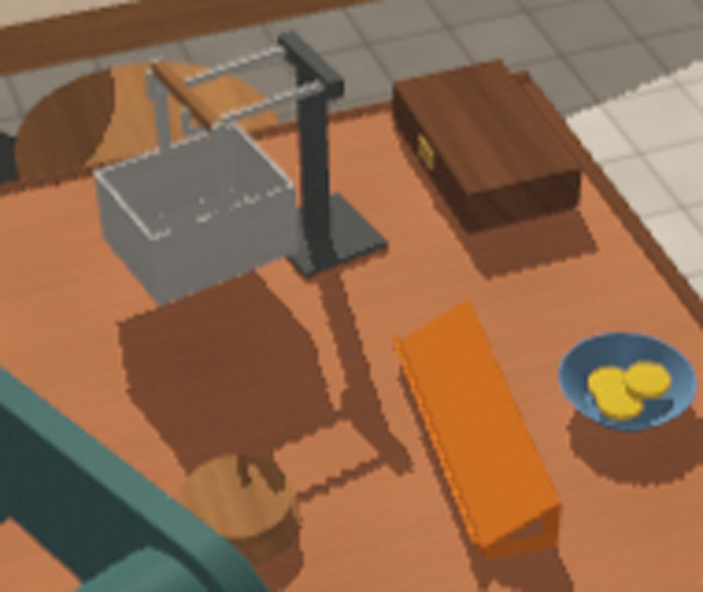

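The crops give these readings:
- **Pail and hanger:** the pail bar runs from (136,239) to (186,231) and the prong tips are at about (148,245) and (176,240).
- **Steps:** (448,194) and (372,269).
- **Lumps:** (372,235) and (413,235).
- **Halves:** (446,235) and (453,275).
- **Whole tile:** one, at (413,272).
- **Rack:** its lip faces the robot.

Run:
```python
from h import *
ct,cs=vision.get_calibration("top"),vision.get_calibration("side")
T=lambda x,y:(110+x/3.6,160+y/3.6); S=lambda x,y:(200+x/3.7,90+y/3.7)
e=[T(93,286),T(277,256)]
B=plane(ct,e,.207); print("bar ends",B.round(4).tolist(),"len",np.linalg.norm(B[0]-B[1]),"mid",B.mean(0).round(4),"hanger yaw",np.degrees(np.arctan2(*(B[0]-B[1])[[1,0]]))-90)
P=plane(ct,[T(117,105),T(135,270),T(218,90),T(236,250)],.2); print("prong yaw",[np.degrees(np.arctan2(*(P[i]-P[i+1])[[1,0]])) for i in(0,2)])
tp=plane(ct,[T(137,307),T(238,288)],.22); print("tips",tp.round(4).tolist(),tp.mean(0).round(4))
print("3D bar ends",cross(ct,e[0],cs,S(155,68)),cross(ct,e[1],cs,S(213,125)))
o=cv2.imread("pics/top0.png")
print("stand",plane(ct,[T(676,360)],.03).round(4),plane(ct,[T(615,360),T(740,360)],.03).round(4)[:,1], cross(ct,T(676,360),cs,S(240,500)))
m=B.mean(0); togo([m[0],m[1],.30],np.radians(np.degrees(np.arctan2(*(B[0]-B[1])[[1,0]]))-90))
```

```text
bar ends [[0.4852, 0.4092, 0.207], [0.5068, 0.2968, 0.207]] len 0.11437465117387992 mid [0.496 0.353 0.207] hanger yaw 10.89218965540185
prong yaw [np.float64(9.699483440273363), np.float64(9.589471187671379)]
tips [[0.4739, 0.3757, 0.22], [0.4871, 0.3151, 0.22]] [0.4805 0.3454 0.22  ]
3D bar ends (array([0.48644062, 0.41233024, 0.1984642 ]), np.float64(0.0034750707368871175)) (array([0.50610741, 0.29558613, 0.21169371]), np.float64(0.0015892481215205093))
stand [[0.4373 0.0606 0.03  ]] [0.1049 0.0141] (array([0.43936382, 0.06002103, 0.02312534]), np.float64(0.005536681507013196))Traceback (most recent call last):
  File "<stdin>", line 11, in <module>
  File "h.py", line 30, in togo
    print("shift",d.round(3),"turn_z",t,"tcp",s["tcp_pos"].round(4),"yaw_y",np.degrees(a).round(1),"j6",s["joint_positions"][5].round(2),"t",s["time_s"],"grip",s["grip_width"].round(4))
                                                                                                                                                                ^^^^^^^^^^^^^^^^^^^^^
AttributeError: 'float' object has no attribute 'round'
```

```bash
sed -i 's/s\["grip_width"\].round(4)/round(float(s["grip_width"]),4)/' h.py
cat >> h.py <<'E'
def plan(pts,yaw,p0=None,y0=None):
    """per-call numbers (tool down): pts world waypoints, yaw (deg, of tool y) taken at the first; one line per call of <=0.1 m per axis"""
    s=read_state(); q=rot(s["eef_rot"]); y=q.apply([0,1,0]); a=np.arctan2(y[1],y[0]) if y0 is None else np.radians(y0)
    p=s["tcp_pos"] if p0 is None else np.array(p0)
    print("tcp",s["tcp_pos"].round(4),"yaw",np.degrees(a).round(1),"j",s["joint_positions"].round(2),"t",round(s["time_s"],2),"grip",round(float(s["grip_width"]),4))
    dy=0 if yaw is None else ((np.radians(yaw)-a+np.pi/2)%np.pi-np.pi/2)
    for w in pts:
        w=np.array(w,float); n=max(1,int(np.ceil(np.linalg.norm((w-p)[:2])/.125-.1)),int(np.ceil(abs(dy)/.88-.02)),int(np.ceil(abs(w-p)[2]/.1-.01)))
        while 1:
            out=[];aa=a
            for i in range(n):
                M=np.array([[np.sin(aa)*-1,np.cos(aa),0],[np.cos(aa),np.sin(aa),0],[0,0,-1]])
                M[0]=np.cross(M[1],[0,0,-1])
                out.append(np.r_[M@((w-p)/n)/.1,-dy/n/np.radians(60)]); aa+=dy/n
            if np.abs(out).max()<=1: break
            n+=1
        for o in out: print("  ",o.round(3).tolist(),"mm",round(float(np.linalg.norm((w-p)/n)*1000)))
        p=w;a=aa;dy=0
E
python3 -c "
from h import *
plan([[.495,.352,.30],[.495,.352,.213]],10.3)"
```

```text
tcp [ 0.2454 -0.4917  0.2294] yaw -63.5 j [-1.21  0.09  1.37 -0.    1.68 -0.1 ] t 0.1 grip 0.0937
   [0.667, -0.715, -0.078, -0.137] mm 98
   [0.762, -0.613, -0.078, -0.137] mm 98
   [0.841, -0.498, -0.078, -0.137] mm 98
   [0.904, -0.373, -0.078, -0.137] mm 98
   [0.948, -0.24, -0.078, -0.137] mm 98
   [0.972, -0.102, -0.078, -0.137] mm 98
   [0.977, 0.037, -0.078, -0.137] mm 98
   [0.962, 0.176, -0.078, -0.137] mm 98
   [0.927, 0.312, -0.078, -0.137] mm 98
   [0.0, 0.0, 0.87, 0.0] mm 87
```

{"fn": "arm_command", "kwargs": {"steps": [[0.67, -0.71, -0.08, 0, 0, -0.137, 1], [0.67, -0.71, -0.08, 0, 0, -0.137, 1]]}}

```text
time_s: 0.35
tcp_pos: [0.2741, -0.3968, 0.2379]
eef_rot: [-0.001, 0.954, 0.299, 0.0]
wrist_force: [-0.3, -0.8, 0.3]
grip_width: 0.094
gripper_force: 0.0
```

{"fn": "arm_command", "kwargs": {"steps": [[0.76, -0.61, -0.08, 0, 0, -0.137, 1], [0.76, -0.61, -0.08, 0, 0, -0.137, 1]]}}

```text
time_s: 0.6
tcp_pos: [0.3018, -0.303, 0.2464]
eef_rot: [-0.0, 0.93, 0.367, 0.0]
wrist_force: [0.0, -0.8, 0.7]
grip_width: 0.0943
gripper_force: 0.0
```

{"fn": "arm_command", "kwargs": {"steps": [[0.84, -0.5, -0.08, 0, 0, -0.137, 1], [0.84, -0.5, -0.08, 0, 0, -0.137, 1]]}}

```text
time_s: 0.85
tcp_pos: [0.329, -0.2092, 0.2545]
eef_rot: [-0.0, 0.901, 0.433, 0.0]
wrist_force: [0.4, -0.1, 0.2]
grip_width: 0.0944
gripper_force: 0.0
```

Run:
```python
from h import *
im=vision.read_camera("wrist"); c=vision.get_calibration("wrist"); cv2.imwrite("pics/w1.png",im)
print(read_state()["tcp_pos"]); print(proj(c,[[.413,-.242,.014],[.512,-.243,.02]]))
plan([[.495,.352,.30]],10.3)
```

```text
[ 0.32988554 -0.20649776  0.2550914 ]
[[394.99320786 159.33261138]
 [469.31100349 104.89799795]]
tcp [ 0.3299 -0.2065  0.2551] yaw -38.6 j [-0.71 -0.28  1.66  0.    1.76 -0.03] t 0.9 grip 0.094
   [0.899, -0.365, -0.075, -0.136] mm 97
   [0.942, -0.234, -0.075, -0.136] mm 97
   [0.966, -0.098, -0.075, -0.136] mm 97
   [0.97, 0.04, -0.075, -0.136] mm 97
   [0.954, 0.177, -0.075, -0.136] mm 97
   [0.92, 0.31, -0.075, -0.136] mm 97
```

View pics/w1.png

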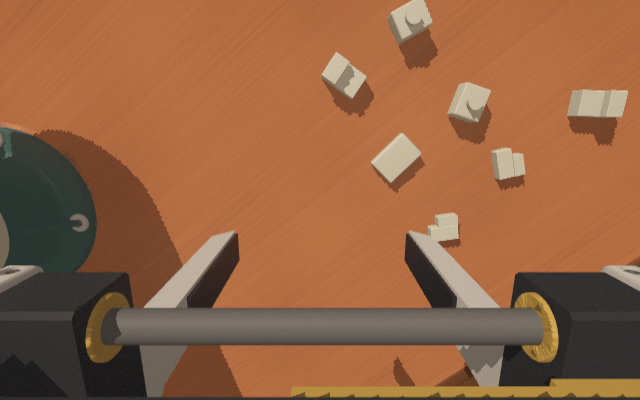

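The wrist picture shows all seven pieces. The tile is at (396,158), within 1 px of where I projected it, so I'm going on to the pail.

{"fn": "arm_command", "kwargs": {"steps": [[0.9, -0.37, -0.08, 0, 0, -0.136, 1], [0.9, -0.37, -0.08, 0, 0, -0.136, 1]]}}

```text
time_s: 1.15
tcp_pos: [0.3565, -0.1167, 0.2624]
eef_rot: [-0.0, 0.869, 0.495, 0.0]
wrist_force: [0.6, 0.2, 1.0]
grip_width: 0.0939
gripper_force: 0.0
```

{"fn": "arm_command", "kwargs": {"steps": [[0.94, -0.23, -0.08, 0, 0, -0.136, 1], [0.94, -0.23, -0.08, 0, 0, -0.136, 1]]}}

```text
time_s: 1.4
tcp_pos: [0.3848, -0.0237, 0.2704]
eef_rot: [-0.0, 0.831, 0.557, 0.0]
wrist_force: [0.5, -0.1, 0.4]
grip_width: 0.094
gripper_force: 0.0
```

{"fn": "arm_command", "kwargs": {"steps": [[0.97, -0.1, -0.08, 0, 0, -0.136, 1], [0.97, -0.1, -0.08, 0, 0, -0.136, 1]]}}

```text
time_s: 1.65
tcp_pos: [0.4128, 0.0699, 0.2782]
eef_rot: [-0.0, 0.789, 0.614, -0.0]
wrist_force: [0.1, -0.5, 0.3]
grip_width: 0.0944
gripper_force: 0.0
```

{"fn": "arm_command", "kwargs": {"steps": [[0.97, 0.04, -0.08, 0, 0, -0.136, 1], [0.97, 0.04, -0.08, 0, 0, -0.136, 1]]}}

```text
time_s: 1.9
tcp_pos: [0.4408, 0.163, 0.2859]
eef_rot: [-0.0, 0.743, 0.669, -0.0]
wrist_force: [-0.0, -0.2, 0.3]
grip_width: 0.0943
gripper_force: 0.0
```

Run:
```python
from h import *
im=vision.read_camera("wrist"); c=vision.get_calibration("wrist"); cv2.imwrite("pics/w2.png",im)
print(proj(c,[[.4852,.4092,.207],[.5068,.2968,.207],[.437,.06,.03]]))
plan([[.495,.352,.30],[.495,.352,.213]],10.3)
import pickle; pickle.dump(c,open("c2.pkl","wb"))
```

```text
[[ 354.50611124 -217.45572719]
 [ 403.56981955    6.1128513 ]
 [ 326.13774846  257.27186641]]
tcp [0.4415 0.1657 0.2857] yaw -5.9 j [ 0.24 -0.09  1.44  0.    1.79  0.34] t 1.95 grip 0.0942
   [0.954, 0.17, -0.071, -0.135] mm 97
   [0.921, 0.303, -0.071, -0.135] mm 97
   [0.0, 0.0, 0.87, 0.0] mm 87
```

View pics/w2.png

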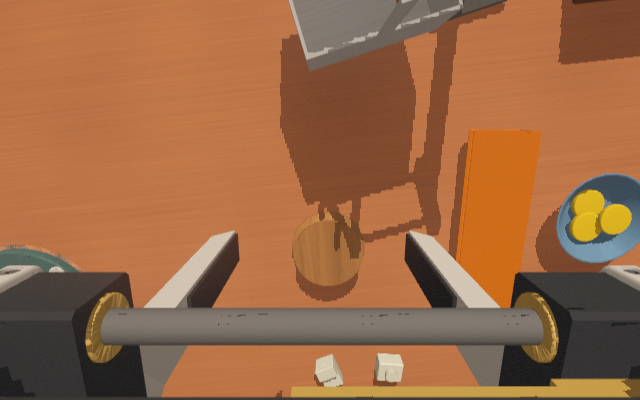

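The wrist picture shows the stand top at about (328,249) and the rack's far end at (470–540,130). The pail's near corner is at (310,68).

{"fn": "arm_command", "kwargs": {"steps": [[0.95, 0.17, -0.07, 0, 0, -0.135, 1], [0.95, 0.17, -0.07, 0, 0, -0.135, 1]]}}

```text
time_s: 2.2
tcp_pos: [0.468, 0.2548, 0.2926]
eef_rot: [-0.0, 0.695, 0.719, -0.001]
wrist_force: [1.7, -0.6, 0.9]
grip_width: 0.0942
gripper_force: 0.0
```

{"fn": "arm_command", "kwargs": {"steps": [[0.92, 0.3, -0.07, 0, 0, -0.135, 1], [0.92, 0.3, -0.07, 0, 0, -0.135, 1], [0.92, 0.3, -0.07, 0, 0, -0.135, 1]]}}

```text
time_s: 2.58
tcp_pos: [0.4948, 0.3476, 0.2985]
eef_rot: [-0.0, 0.642, 0.767, -0.001]
wrist_force: [-0.7, -0.2, 0.5]
grip_width: 0.0939
gripper_force: 0.0
```

Run:
```python
from h import *
import pickle
c=pickle.load(open("c2.pkl","rb")); w=cv2.imread("pics/w2.png")
print("stand",plane(c,[[328,249],[292,249],[363,249],[328,211]],.03).round(4).tolist())
print("rack",plane(c,[[470,130]],.02).round(4).tolist(),plane(c,[[540,131]],.052).round(4).tolist())
im=vision.read_camera("wrist"); c=vision.get_calibration("wrist"); cv2.imwrite("pics/w3.png",im)
print(proj(c,[[.4852,.4092,.207],[.5068,.2968,.207]]).round(0))
plan([[.495,.352,.30],[.495,.352,.213]],10.3)
```

```text
stand [[0.4405, 0.0712, 0.03], [0.3942, 0.076, 0.03], [0.4856, 0.0665, 0.03], [0.4456, 0.1219, 0.03]]
rack [[0.6274, 0.2029, 0.02]] [[0.6921, 0.196, 0.052]]
[[324. 126.]
 [326. 274.]]
tcp [0.4947 0.3464 0.299 ] yaw 10.1 j [ 0.52  0.21  1.1  -0.    1.84  0.34] t 2.62 grip 0.0939
   [0.055, 0.013, -0.01, -0.004] mm 6
   [0.0, 0.0, 0.87, 0.0] mm 87
```

View pics/w3.png

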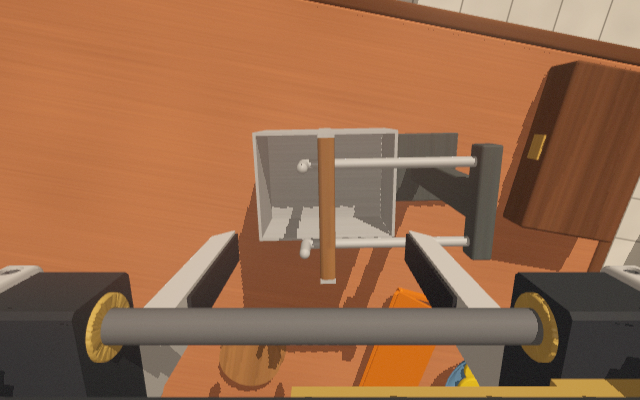

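Run:
```python
from h import *
c=vision.get_calibration("wrist"); im=vision.read_camera("wrist")
B=plane(c,[[326,132],[327,283]],.207);print(B.round(4),B.mean(0),np.linalg.norm(B[0]-B[1]))
tp=plane(c,[[303,166],[305,246]],.218);print(tp.round(4).tolist())
m=cv2.inRange(cv2.cvtColor(im,cv2.COLOR_BGR2HSV),(8,120,60),(20,255,200))
print([cv2.minAreaRect(k) for k in cnts(m[120:300,310:345].copy(),200)])
```

```text
[[0.4874 0.4055 0.207 ]
 [0.5092 0.2892 0.207 ]] [0.49831093 0.34735139 0.207     ] 0.1183280454885967
[[0.4755, 0.3802, 0.218], [0.4866, 0.3216, 0.218]]
[((17.0, 97.5), (163.0, 34.0), 90.0), ((17.0, 3.5), (7.0, 34.0), 90.0)]
```

{"fn": "arm_command", "kwargs": {"steps": [[0.03, 0.03, 0.4, 0, 0, 0, 1], [0.03, 0.03, 0.7, 0, 0, 0, 1], [0.03, 0.03, 0.86, 0, 0, 0, 1], [0.03, 0.03, 0.86, 0, 0, 0, 1]]}}

```text
time_s: 3.18
tcp_pos: [0.4965, 0.3486, 0.2136]
eef_rot: [-0.0, 0.643, 0.766, -0.001]
wrist_force: [0.3, -0.5, 0.9]
grip_width: 0.0941
gripper_force: 0.0
```

{"fn": "arm_command", "kwargs": {"steps": [[0, 0, 0, 0, 0, 0, -1], [0, 0, 0, 0, 0, 0, -1], [0, 0, 0, 0, 0, 0, -1], [0, 0, 0, 0, 0, 0, -1], [0, 0, 0, 0, 0, 0, -1]], "newtons": 40}}

```text
time_s: 3.8
tcp_pos: [0.4969, 0.35, 0.2145]
eef_rot: [0.0, 0.643, 0.766, 0.0]
wrist_force: [-0.7, 0.7, -1.5]
grip_width: 0.0471
gripper_force: 0.0
```

{"fn": "arm_command", "kwargs": {"steps": [[0, 0, 0, 0, 0, 0, -1], [0, 0, 0, 0, 0, 0, -1], [0, 0, 0, 0, 0, 0, -1]]}}

```text
time_s: 4.18
tcp_pos: [0.4969, 0.3499, 0.2144]
eef_rot: [0.0, 0.643, 0.766, -0.0]
wrist_force: [-0.7, 0.0, 0.3]
grip_width: 0.0174
gripper_force: 0.0
```

Run:
```python
from h import *
plan([],0); print(read_state()["wrist_force"],read_state()["gripper_force"])
c=vision.get_calibration("wrist"); cv2.imwrite("pics/w4.png",vision.read_camera("wrist"))
```

```text
tcp [0.4969 0.3499 0.2144] yaw 10.0 j [ 0.52  0.22  1.25 -0.    1.67  0.35] t 4.17 grip 0.0174
[-0.66957982  0.04595869  0.25077252] 0.0
```

{"fn": "arm_command", "kwargs": {"steps": [[0, 0, 0, 0, 0, 0, -1], [0, 0, 0, 0, 0, 0, -1], [0, 0, 0, 0, 0, 0, -1], [0, 0, 0, 0, 0, 0, -1]]}}

```text
time_s: 4.72
tcp_pos: [0.4971, 0.3499, 0.2144]
eef_rot: [0.0, 0.643, 0.766, 0.0]
wrist_force: [1.5, -0.2, 0.7]
grip_width: 0.0113
gripper_force: 40.0
```

{"fn": "arm_command", "kwargs": {"steps": [[0, 0, -0.06, 0, 0, 0, -1], [0, 0, -0.16, 0, 0, 0, -1], [0, 0, -0.26, 0, 0, 0, -1], [0, 0, -0.36, 0, 0, 0, -1], [0, 0, -0.36, 0, 0, 0, -1]]}}

```text
time_s: 5.35
tcp_pos: [0.4975, 0.3502, 0.2522]
eef_rot: [0.001, 0.643, 0.766, 0.001]
wrist_force: [-0.3, -0.5, -3.6]
grip_width: 0.0112
gripper_force: 40.0
```

Run:
```python
from h import *
print(read_state()["wrist_force"],read_state()["gripper_force"])
a=np.radians(9.9); s=read_state()["tcp_pos"]; p=s-.125*np.array([np.cos(a),np.sin(a),0]);print(p)
plan([p,[p[0],p[1],.26],[.44,.064,.26],[.44,.064,.205]],10.0)
c=vision.get_calibration("wrist"); cv2.imwrite("pics/w5.png",vision.read_camera("wrist"))
```

```text
[-0.27346597 -0.51138852 -3.60322477] 39.976454973220825
[0.37431168 0.32875349 0.25221652]
tcp [0.4975 0.3502 0.2522] yaw 10.0 j [ 0.52  0.21  1.19 -0.    1.74  0.35] t 5.35 grip 0.0112
   [0.001, -0.625, 0.0, 0.0] mm 62
   [0.001, -0.625, 0.0, 0.0] mm 62
   [0.0, 0.0, -0.078, 0.0] mm 8
   [-0.907, 0.062, 0.0, 0.0] mm 91
   [-0.907, 0.062, 0.0, 0.0] mm 91
   [-0.907, 0.062, 0.0, 0.0] mm 91
   [0.0, 0.0, 0.55, 0.0] mm 55
```

View pics/w5.png

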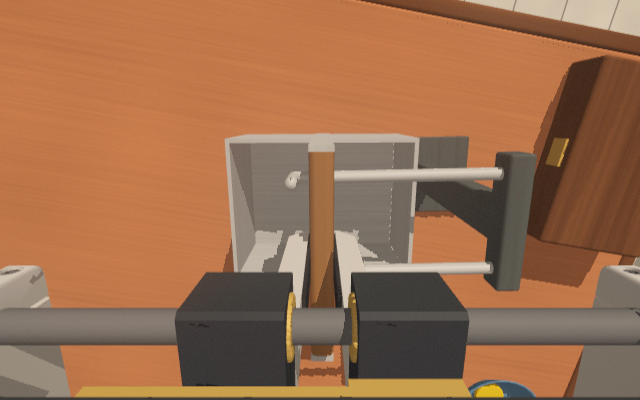

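The pail is held: the wrist force is -3.6 N. Its bar is level between the fingers, running from (321,135) to (321,360), and it clears the prong tips.

{"fn": "arm_command", "kwargs": {"steps": [[0, -0.2, 0, 0, 0, 0, -1], [0, -0.5, 0, 0, 0, 0, -1], [0, -0.8, 0, 0, 0, 0, -1], [0, -0.95, 0, 0, 0, 0, -1], [0, -0.95, 0, 0, 0, 0, -1]]}}

```text
time_s: 6.02
tcp_pos: [0.4031, 0.3334, 0.2506]
eef_rot: [0.0, 0.642, 0.766, 0.0]
wrist_force: [0.3, -0.1, -2.5]
grip_width: 0.0118
gripper_force: 40.0
```

{"fn": "arm_command", "kwargs": {"steps": [[0, -0.2, -0.05, 0, 0, 0, -1], [0, -0.35, -0.1, 0, 0, 0, -1], [0, -0.35, -0.1, 0, 0, 0, -1]]}}

```text
time_s: 6.4
tcp_pos: [0.3692, 0.3276, 0.2613]
eef_rot: [0.0, 0.643, 0.766, 0.001]
wrist_force: [0.6, 0.3, -3.3]
grip_width: 0.0112
gripper_force: 40.0
```

Run:
```python
from h import *
c=vision.get_calibration("wrist"); s=read_state(); im=vision.read_camera("wrist"); cv2.imwrite("pics/w6.png",im)
B=plane(c,[[321,137],[321,357]],s["tcp_pos"][2]-.0074);print(B.round(4),B.mean(0).round(4),s["tcp_pos"],np.linalg.norm(B[0]-B[1]))
t=vision.read_camera("top"); cv2.imwrite("pics/t6.png",t); ct=vision.get_calibration("top"); si=vision.read_camera("side"); cv2.imwrite("pics/s6.png",si); cs=vision.get_calibration("side")
for n,i,cc,x in(("top",t,ct,(240,310,225,290)),("side",si,cs,(240,290,205,245))):
    h=cv2.cvtColor(i,cv2.COLOR_BGR2HSV); print(n,h[int(proj(cc,[.437,.04,.03])[0][1]),int(proj(cc,[.437,.04,.03])[0][0])], h[int(proj(cc,[.38,.0,.03])[0][1]),int(proj(cc,[.38,.0,.0])[0][0])])
o=np.hstack([cv2.resize(t[215:305,240:350],None,fx=3.6,fy=3.6),cv2.resize(si[195:285,220:330],None,fx=3.6,fy=3.6)]); cv2.imwrite("pics/c6.png",o)
```

```text
[[0.3585 0.3873 0.2539]
 [0.3795 0.2685 0.2539]] [0.369  0.3279 0.2539] [0.36918515 0.32761275 0.2613347 ] 0.1206156678119771
top [ 13 174 194] [ 11 176 225]
side [ 14 153 152] [ 11 152 174]
```

View pics/c6.png

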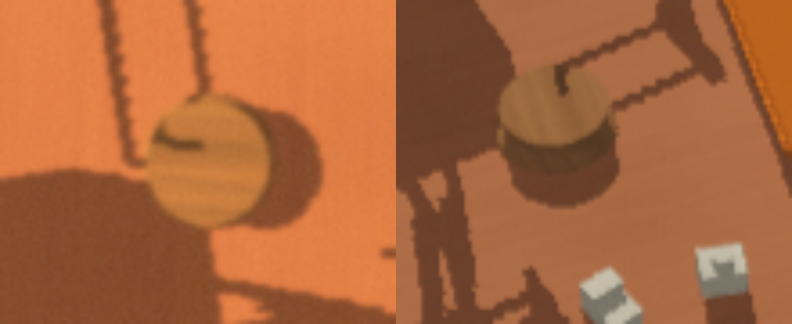

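The crop shows the stand top centred at (297.9,259.9) in the top view and (264.3,224.7) in the side view.

Run:
```python
from h import *
import pickle
ct,cs=vision.get_calibration("top"),vision.get_calibration("side")
print(plane(ct,[297.4,259.4],.03),plane(cs,[263.8,224.2],.03),cross(ct,(297.4,259.4),cs,(263.8,224.2)))
plan([[.438,.062,.26],[.438,.062,.1974]],10.0)
```

```text
[[0.43881602 0.06162588 0.03      ]] [[0.4385326  0.05733276 0.03      ]] (array([0.43903136, 0.06168887, 0.02545955]), np.float64(0.0011909835758915448))
tcp [0.3695 0.3274 0.2603] yaw 10.0 j [ 0.61 -0.04  1.44 -0.    1.74  0.44] t 6.55 grip 0.0119
   [-0.911, 0.071, 0.001, -0.0] mm 91
   [-0.911, 0.071, 0.001, -0.0] mm 91
   [-0.911, 0.071, 0.001, -0.0] mm 91
   [0.0, 0.0, 0.626, 0.0] mm 63
```

{"fn": "arm_command", "kwargs": {"steps": [[-0.25, 0.02, 0, 0, 0, 0, -1], [-0.6, 0.05, 0, 0, 0, 0, -1], [-0.91, 0.075, 0, 0, 0, 0, -1]]}}

```text
time_s: 6.92
tcp_pos: [0.3929, 0.238, 0.26]
eef_rot: [0.0, 0.643, 0.766, -0.0]
wrist_force: [0.2, -0.3, -3.5]
grip_width: 0.0118
gripper_force: 40.0
```

{"fn": "arm_command", "kwargs": {"steps": [[-0.35, 0.03, 0, 0, 0, 0, -1], [-0.7, 0.06, 0, 0, 0, 0, -1], [-0.91, 0.075, 0, 0, 0, 0, -1]]}}

```text
time_s: 7.3
tcp_pos: [0.4162, 0.149, 0.2602]
eef_rot: [0.0, 0.643, 0.766, -0.0]
wrist_force: [-0.1, 0.9, -4.1]
grip_width: 0.0117
gripper_force: 40.0
```

{"fn": "arm_command", "kwargs": {"steps": [[-0.35, 0.03, 0, 0, 0, 0, -1], [-0.7, 0.06, 0, 0, 0, 0, -1], [-0.91, 0.075, 0, 0, 0, 0, -1], [-0.91, 0.075, 0, 0, 0, 0, -1]]}}

```text
time_s: 7.8
tcp_pos: [0.4391, 0.0612, 0.2601]
eef_rot: [-0.0, 0.644, 0.765, -0.0]
wrist_force: [-0.5, 0.6, -2.8]
grip_width: 0.012
gripper_force: 40.0
```

{"fn": "arm_command", "kwargs": {"steps": [[0, 0, 0.2, 0, 0, 0, -1], [0, 0, 0.4, 0, 0, 0, -1], [0, 0, 0.5, 0, 0, 0, -1], [0, 0, 0.5, 0, 0, 0, -1]]}}

```text
time_s: 8.3
tcp_pos: [0.4381, 0.063, 0.2097]
eef_rot: [-0.001, 0.642, 0.766, -0.001]
wrist_force: [0.2, 0.4, -4.0]
grip_width: 0.0116
gripper_force: 40.0
```

Run:
```python
from h import *
plan([[.439,.062,.1974]],10.0)
t=vision.read_camera("top");si=vision.read_camera("side")
cv2.imwrite("pics/c7.png",np.hstack([cv2.resize(t[180:310,230:350],None,fx=3.3,fy=3.3),cv2.resize(si[150:280,210:330],None,fx=3.3,fy=3.3)]))
```

```text
tcp [0.4381 0.063  0.2097] yaw 10.1 j [ 0.01 -0.15  1.64  0.    1.65 -0.16] t 8.3 grip 0.0116
   [-0.011, 0.008, 0.123, 0.001] mm 12
```

View pics/c7.png

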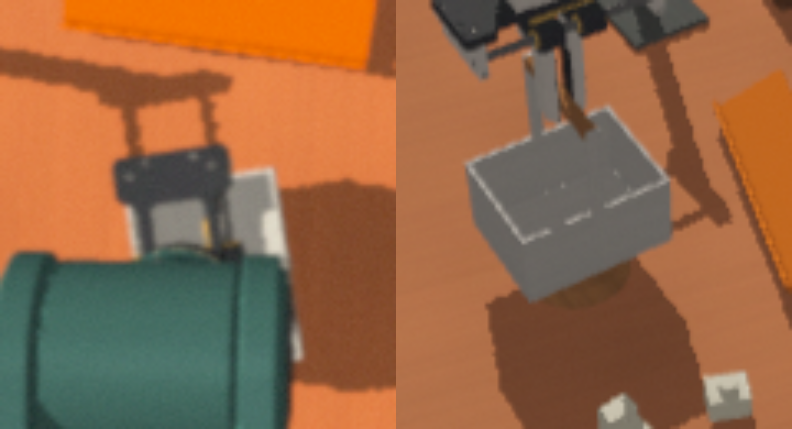

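The pail is upright and level, just above the stand. I'll lower it, release and rise.

{"fn": "arm_command", "kwargs": {"steps": [[-0.01, 0.01, 0.05, 0, 0, 0, -1], [-0.01, 0.01, 0.09, 0, 0, 0, -1], [-0.01, 0.01, 0.12, 0, 0, 0, -1], [-0.01, 0.01, 0.13, 0, 0, 0, -1]]}}

```text
time_s: 8.9
tcp_pos: [0.4398, 0.0615, 0.1975]
eef_rot: [0.0, 0.643, 0.766, 0.0]
wrist_force: [0.6, 0.0, -1.0]
grip_width: 0.0112
gripper_force: 40.0
```

{"fn": "arm_command", "kwargs": {"steps": [[0, 0, 0, 0, 0, 0, 0], [0, 0, 0, 0, 0, 0, 0], [0, 0, 0, 0, 0, 0, 0], [0, 0, 0, 0, 0, 0, 0], [0, 0, 0, 0, 0, 0, 0]]}}

```text
time_s: 9.52
tcp_pos: [0.4398, 0.0616, 0.1976]
eef_rot: [0.0, 0.643, 0.766, 0.0]
wrist_force: [0.6, 0.0, -0.3]
grip_width: 0.047
gripper_force: 0.0
```

{"fn": "arm_command", "kwargs": {"steps": [[0, 0, -0.3, 0, 0, 0, 0], [0, 0, -0.6, 0, 0, 0, 0], [0, 0, -0.9, 0, 0, 0, 0], [0, 0, -0.9, 0, 0, 0, 0]]}}

```text
time_s: 10.02
tcp_pos: [0.4408, 0.0616, 0.29]
eef_rot: [0.002, 0.643, 0.766, 0.002]
wrist_force: [0.6, -0.4, -1.1]
grip_width: 0.0469
gripper_force: 0.0
```

Run:
```python
from h import *
import pickle
c=pickle.load(open("c2.pkl","rb"))
# measure pieces in w1 again later; go to look pose
plan([[.36,-.19,.29]],-35)
```

```text
tcp [0.4408 0.0616 0.29  ] yaw 10.0 j [ 0.01 -0.16  1.49 -0.    1.8  -0.16] t 10.03 grip 0.0469
   [-0.779, -0.411, -0.0, 0.25] mm 88
   [-0.859, -0.195, -0.0, 0.25] mm 88
   [-0.88, 0.034, -0.0, 0.25] mm 88
```

{"fn": "arm_command", "kwargs": {"steps": [[-0.87, -0.49, 0, 0, 0, 0.25, 0], [-0.87, -0.49, 0, 0, 0, 0.25, 0]]}}

```text
time_s: 10.28
tcp_pos: [0.4055, -0.0336, 0.2856]
eef_rot: [-0.001, 0.738, 0.675, -0.001]
wrist_force: [0.3, -0.1, -0.0]
grip_width: 0.0469
gripper_force: 0.0
```

{"fn": "arm_command", "kwargs": {"steps": [[-0.98, -0.25, 0, 0, 0, 0.25, 0], [-0.98, -0.25, 0, 0, 0, 0.25, 0]]}}

```text
time_s: 10.52
tcp_pos: [0.3717, -0.1296, 0.2855]
eef_rot: [-0.001, 0.82, 0.572, -0.001]
wrist_force: [0.2, 0.2, 0.2]
grip_width: 0.0469
gripper_force: 0.0
```

{"fn": "arm_command", "kwargs": {"steps": [[-1, 0, 0, 0, 0, 0.25, 0], [-1, 0, 0, 0, 0, 0.25, 0], [-1, 0, 0, 0, 0, 0.25, 0], [-1, 0, 0, 0, 0, 0.25, 0], [-1, 0, 0, 0, 0, 0.25, 0]]}}

```text
time_s: 11.15
tcp_pos: [0.3394, -0.221, 0.2871]
eef_rot: [-0.0, 0.886, 0.463, 0.0]
wrist_force: [-0.1, 0.8, 0.1]
grip_width: 0.047
gripper_force: 0.0
```

```bash
cat >> h.py <<'E'
def pieces(ztop=None,save=None,cam="wrist"):
    c=vision.get_calibration(cam); im=vision.read_camera(cam)
    if save: cv2.imwrite(save,im)
    return c,im
E
python3 - <<'E'
from h import *
plan([],None)
c,im=pieces(save="pics/w8.png")
ct=vision.get_calibration("top"); t=vision.read_camera("top"); cv2.imwrite("pics/t8.png",t)
m=white(im); m[290:]=0; kk=cnts(m,150)
for k in kk:
    r=cv2.minAreaRect(k); x=plane(c,[r[0]],.012)[0]
    if x[0]<.35 or x[1]>-.08: continue
    G=plane(c,k.reshape(-1,2),.014)[:,:2].astype(np.float32); g=cv2.minAreaRect(G*1000)
    print(np.round(r[0]),"at z.014: c",np.round(g[0]),"size",np.round(g[1]),"ang",round(g[2]),"top-cam",proj(ct,[x[0],x[1],.014]).round(0)[0])
E
```

```text
tcp [ 0.3394 -0.221   0.2871] yaw -34.8 j [-0.72 -0.24  1.57  0.    1.82 -0.11] t 11.15 grip 0.047
[618. 277.] at z.014: c [ 597. -574.] size [36. 60.] ang 55 top-cam [539. 207.]
[420. 224.] at z.014: c [ 409. -350.] size [34. 36.] ang 59 top-cam [454. 275.]
[482. 168.] at z.014: c [ 513. -331.] size [36. 35.] ang 65 top-cam [447. 235.]
[380. 156.] at z.014: c [ 413. -244.] size [50. 35.] ang 6 top-cam [413. 272.]
[565. 119.] at z.014: c [ 625. -336.] size [29. 60.] ang 51 top-cam [449. 193.]
[449. 109.] at z.014: c [ 514. -245.] size [38. 36.] ang 33 top-cam [414. 234.]
[336.  77.] at z.014: c [ 421. -135.] size [30. 43.] ang 17 top-cam [372. 268.]
[399.  30.] at z.014: c [ 510. -134.] size [32. 41.] ang 79 top-cam [372. 234.]
```

View pics/w8.png

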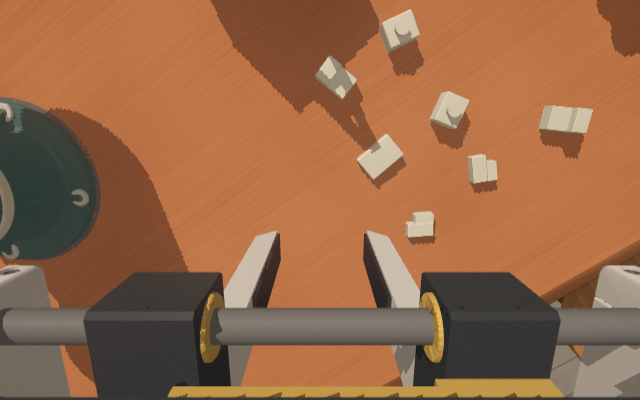

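The wrist picture shows all seven pieces where the top camera put them, to within 2 mm. From here I'll chain the moves for each piece, starting with half1 at (420,224).

```bash
cat >> h.py <<'E'
def chain(wps,p=None,a=None):
    s=read_state(); y=rot(s["eef_rot"]).apply([0,1,0])
    p=s["tcp_pos"] if p is None else np.array(p,float); a=np.degrees(np.arctan2(y[1],y[0])) if a is None else a
    print("tcp",s["tcp_pos"].round(4),"yaw",round(float(a),1),"j",s["joint_positions"].round(2),"t",round(s["time_s"],2),"grip",round(float(s["grip_width"]),4))
    for w,yw in wps:
        w=np.array(w,float); dy=0 if yw is None else (yw-a+90)%180-90
        n=max(1,int(np.ceil(abs(dy)/52)),int(np.ceil(np.linalg.norm(w-p)/.125)))
        while 1:
            out=[]
            for i in range(n):
                r=np.radians(a+dy*i/n); ty=np.array([np.cos(r),np.sin(r),0]); tx=np.cross(ty,[0,0,-1])
                d=(w-p)/n/.1; out.append([d@tx,d@ty,-d[2],-dy/n/60])
            if np.abs(out).max()<=1: break
            n+=1
        print(" ->",w.round(3),round(float(a+dy),1),"x%d"%n,"rows",max(2,int(np.ceil(max(np.linalg.norm(w-p)/n/.06,abs(dy)/n/10.5)))))
        for o in out: print("     ",np.round(o,3).tolist())
        p=w;a=a+dy
N=lambda dy=0:[.404-.174*dy,.055+.985*dy]
F=lambda dy=0:[.476-.174*dy,.068+.985*dy]
E
python3 - <<'E'
from h import *
n=N(-.01)
chain([([.4085,-.349,.1],-31),([.4085,-.349,.028],None),([.4085,-.349,.17],None),([*n,.17],-80),([*n,.135],None),([*n,.17],None)])
E
```

```text
tcp [ 0.3394 -0.2211  0.2874] yaw -34.8 j [-0.72 -0.24  1.57  0.    1.82 -0.11] t 11.25 grip 0.0472
 -> [ 0.408 -0.349  0.1  ] -31.0 x2 rows 2
      [-0.327, 0.649, 0.937, -0.032]
      [-0.349, 0.638, 0.937, -0.032]
 -> [ 0.408 -0.349  0.028] -31.0 x1 rows 2
      [0.0, 0.0, 0.72, 0.0]
 -> [ 0.408 -0.349  0.17 ] -31.0 x2 rows 2
      [0.0, 0.0, -0.71, 0.0]
      [0.0, 0.0, -0.71, 0.0]
 -> [0.406 0.045 0.17 ] -80.0 x4 rows 2
      [0.841, -0.513, -0.0, 0.204]
      [0.713, -0.68, -0.0, 0.204]
      [0.552, -0.816, -0.0, 0.204]
      [0.367, -0.915, -0.0, 0.204]
 -> [0.406 0.045 0.135] -80.0 x1 rows 2
      [0.0, 0.0, 0.35, 0.0]
 -> [0.406 0.045 0.17 ] -80.0 x1 rows 2
      [0.0, 0.0, -0.35, 0.0]
```

{"fn": "arm_command", "kwargs": {"steps": [[-0.33, 0.65, 0.94, 0, 0, -0.032, 0.5], [-0.33, 0.65, 0.94, 0, 0, -0.032, 0.5]]}}

```text
time_s: 11.5
tcp_pos: [0.3746, -0.2866, 0.1932]
eef_rot: [0.001, 0.878, 0.478, 0.0]
wrist_force: [0.5, -0.7, 0.5]
grip_width: 0.0639
gripper_force: 0.0
```

{"fn": "arm_command", "kwargs": {"steps": [[-0.35, 0.64, 0.94, 0, 0, -0.032, 0.5], [-0.35, 0.64, 0.94, 0, 0, -0.032, 0.5], [-0.35, 0.64, 0.94, 0, 0, -0.032, 0.5], [-0.35, 0.64, 0.94, 0, 0, -0.032, 0.5], [-0.35, 0.64, 0.94, 0, 0, -0.032, 0.5]]}}

```text
time_s: 12.12
tcp_pos: [0.4089, -0.3507, 0.1024]
eef_rot: [0.002, 0.871, 0.492, 0.001]
wrist_force: [0.7, -0.6, 0.7]
grip_width: 0.0706
gripper_force: 0.0
```

Run:
```python
from h import *
c,im=pieces(save="pics/w9.png")
chain([([.4085,-.349,.028],None)])
print(proj(c,[[.4085,-.349,.007]]))
```

```text
tcp [ 0.4088 -0.3507  0.1024] yaw -31.1 j [-0.81  0.12  1.59  0.    1.42 -0.27] t 12.18 grip 0.0707
 -> [ 0.408 -0.349  0.028] -31.1 x1 rows 2
      [0.014, -0.011, 0.744, 0.0]
[[318.21080852 209.98400636]]
```

View pics/w9.png

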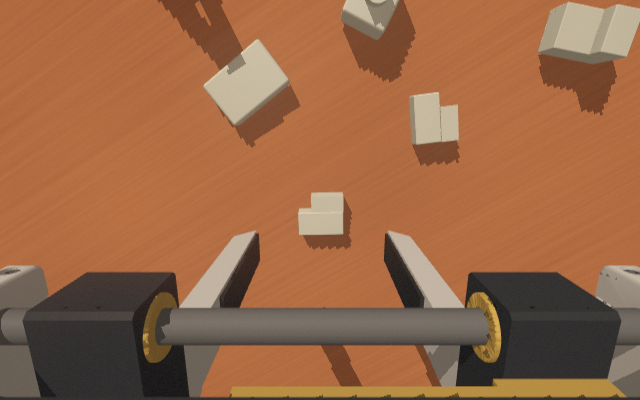

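The picture shows half1 squarely between the fingers at (321,213), and half2 at (434,118).

{"fn": "arm_command", "kwargs": {"steps": [[0.02, 0, 0.4, 0, 0, 0, 0.5], [0.02, 0, 0.745, 0, 0, 0, 0.5], [0.02, 0, 0.745, 0, 0, 0, 0.5]]}}

```text
time_s: 12.55
tcp_pos: [0.4096, -0.3491, 0.0266]
eef_rot: [0.002, 0.871, 0.492, 0.0]
wrist_force: [0.0, -0.3, 0.1]
grip_width: 0.0705
gripper_force: 0.0
```

{"fn": "arm_command", "kwargs": {"steps": [[0, 0, 0, 0, 0, 0, -1], [0, 0, 0, 0, 0, 0, -1], [0, 0, 0, 0, 0, 0, -1], [0, 0, 0, 0, 0, 0, -1], [0, 0, 0, 0, 0, 0, -1]], "newtons": 20}}

```text
time_s: 13.18
tcp_pos: [0.4089, -0.349, 0.0253]
eef_rot: [0.0, 0.871, 0.491, -0.0]
wrist_force: [-0.7, 0.1, 1.9]
grip_width: 0.0337
gripper_force: 20.3
```

{"fn": "arm_command", "kwargs": {"steps": [[0, 0, 0, 0, 0, 0, -1], [0, 0, -0.35, 0, 0, 0, -1], [0, 0, -0.7, 0, 0, 0, -1], [0, 0, -0.7, 0, 0, 0, -1]]}}

```text
time_s: 13.68
tcp_pos: [0.4105, -0.3506, 0.0981]
eef_rot: [0.003, 0.871, 0.491, 0.001]
wrist_force: [-0.0, -0.7, 0.1]
grip_width: 0.0337
gripper_force: 20.0
```

Run:
```python
from h import *
n=N(-.01)
chain([([.4085,-.349,.17],None),([*n,.17],-80),([*n,.135],None),([*n,.17],None),([.513,-.330,.12],65),([.513,-.330,.029],None)])
```

```text
tcp [ 0.4105 -0.3506  0.0981] yaw -31.1 j [-0.81  0.12  1.6   0.    1.41 -0.27] t 13.68 grip 0.0337
 -> [ 0.408 -0.349  0.17 ] -31.1 x1 rows 2
      [0.003, -0.026, -0.719, 0.0]
 -> [0.406 0.045 0.17 ] -80.0 x4 rows 2
      [0.84, -0.515, -0.0, 0.204]
      [0.712, -0.682, -0.0, 0.204]
      [0.551, -0.817, -0.0, 0.204]
      [0.366, -0.915, -0.0, 0.204]
 -> [0.406 0.045 0.135] -80.0 x1 rows 2
      [0.0, 0.0, 0.35, 0.0]
 -> [0.406 0.045 0.17 ] -80.0 x1 rows 2
      [0.0, 0.0, -0.35, 0.0]
 -> [ 0.513 -0.33   0.12 ] -115.0 x4 rows 2
      [0.101, 0.97, 0.125, 0.146]
      [0.248, 0.944, 0.125, 0.146]
      [0.388, 0.895, 0.125, 0.146]
      [0.52, 0.825, 0.125, 0.146]
 -> [ 0.513 -0.33   0.029] -115.0 x1 rows 2
      [0.0, 0.0, 0.91, 0.0]
```

{"fn": "arm_command", "kwargs": {"steps": [[0, -0.03, -0.5, 0, 0, 0, -1], [0, -0.03, -0.72, 0, 0, 0, -1]]}}

```text
time_s: 13.92
tcp_pos: [0.4065, -0.3476, 0.1678]
eef_rot: [0.001, 0.871, 0.491, 0.0]
wrist_force: [1.9, -1.2, -0.7]
grip_width: 0.0338
gripper_force: 20.0
```

{"fn": "arm_command", "kwargs": {"steps": [[0.84, -0.515, 0, 0, 0, 0.204, -1], [0.84, -0.515, 0, 0, 0, 0.204, -1]]}}

```text
time_s: 14.18
tcp_pos: [0.4051, -0.2468, 0.1653]
eef_rot: [-0.001, 0.919, 0.395, -0.0]
wrist_force: [-0.1, -1.0, 0.2]
grip_width: 0.0335
gripper_force: 20.0
```

{"fn": "arm_command", "kwargs": {"steps": [[0.71, -0.68, 0, 0, 0, 0.204, -1], [0.71, -0.68, 0, 0, 0, 0.204, -1]]}}

```text
time_s: 14.42
tcp_pos: [0.4041, -0.1483, 0.165]
eef_rot: [-0.001, 0.956, 0.295, -0.001]
wrist_force: [-0.0, -0.4, 0.4]
grip_width: 0.0337
gripper_force: 20.0
```

{"fn": "arm_command", "kwargs": {"steps": [[0.55, -0.82, 0, 0, 0, 0.204, -1], [0.55, -0.82, 0, 0, 0, 0.204, -1]]}}

```text
time_s: 14.68
tcp_pos: [0.4032, -0.0499, 0.1652]
eef_rot: [-0.001, 0.982, 0.191, -0.001]
wrist_force: [0.8, -0.1, -0.9]
grip_width: 0.0335
gripper_force: 20.0
```

{"fn": "arm_command", "kwargs": {"steps": [[0.37, -0.915, 0, 0, 0, 0.204, -1], [0.37, -0.915, 0, 0, 0, 0.204, -1], [0.37, -0.915, 0, 0, 0, 0.204, -1], [0.37, -0.915, 0, 0, 0, 0.204, -1]]}}

```text
time_s: 15.18
tcp_pos: [0.4035, 0.0465, 0.1658]
eef_rot: [0.0, 0.996, 0.087, -0.001]
wrist_force: [-0.2, -0.7, 0.9]
grip_width: 0.0339
gripper_force: 20.0
```

Run:
```python
from h import *
n=N(-.01)
chain([([*n,.135],-80)])
ct=vision.get_calibration("top"); t=vision.read_camera("top"); cv2.imwrite("pics/t10.png",t)
for k in cnts(white(t)[160:300,330:480].copy(),40):
    r=cv2.minAreaRect(k+[330,160]); G=plane(ct,(k+[330,160]).reshape(-1,2),.014)[:,:2].astype(np.float32); g=cv2.minAreaRect(G*1000); print(np.round(g[0]),np.round(g[1]),round(g[2]))
```

```text
tcp [0.4035 0.0465 0.1658] yaw -80.1 j [-0.02 -0.22  1.79 -0.    1.58  1.37] t 15.18 grip 0.0339
 -> [0.406 0.045 0.135] -80.0 x1 rows 2
      [0.02, 0.017, 0.308, -0.001]
[ 413. -242.] [49. 36.] 6
[ 419. -134.] [29. 43.] 18
[ 514. -330.] [36. 30.] 65
[ 509. -133.] [31. 35.] 79
[ 512. -244.] [37. 31.] 31
[ 623. -334.] [30. 46.] 46
```

{"fn": "arm_command", "kwargs": {"steps": [[0, 0.02, 0.3, 0, 0, 0, -1], [0, 0.02, 0.3, 0, 0, 0, -1]]}}

```text
time_s: 15.48
tcp_pos: [0.4026, 0.0436, 0.1346]
eef_rot: [-0.0, 0.996, 0.085, -0.003]
wrist_force: [0.3, -0.5, -0.2]
grip_width: 0.034
gripper_force: 20.0
```

{"fn": "arm_command", "kwargs": {"steps": [[0, 0, 0, 0, 0, 0, 0.2], [0, 0, 0, 0, 0, 0, 0.2], [0, 0, 0, 0, 0, 0, 0.2]]}}

```text
time_s: 15.85
tcp_pos: [0.4048, 0.0448, 0.1379]
eef_rot: [0.0, 0.996, 0.086, 0.001]
wrist_force: [-0.3, -1.2, -0.6]
grip_width: 0.056
gripper_force: 0.0
```

{"fn": "arm_command", "kwargs": {"steps": [[0, 0, -0.35, 0, 0, 0, 0.2], [0, 0, -0.35, 0, 0, 0, 0.2]]}}

```text
time_s: 16.1
tcp_pos: [0.4062, 0.045, 0.175]
eef_rot: [0.0, 0.996, 0.086, 0.003]
wrist_force: [-0.4, -0.1, 0.3]
grip_width: 0.0565
gripper_force: 0.0
```

{"fn": "arm_command", "kwargs": {"steps": [[0.1, 0.97, 0.12, 0, 0, 0.146, 0.5], [0.1, 0.97, 0.12, 0, 0, 0.146, 0.5]]}}

```text
time_s: 16.35
tcp_pos: [0.4309, -0.0502, 0.159]
eef_rot: [0.0, 1.0, 0.01, -0.0]
wrist_force: [-0.3, 0.1, -0.2]
grip_width: 0.0699
gripper_force: 0.0
```

{"fn": "arm_command", "kwargs": {"steps": [[0.25, 0.94, 0.12, 0, 0, 0.146, 0.5], [0.25, 0.94, 0.12, 0, 0, 0.146, 0.5]]}}

```text
time_s: 16.6
tcp_pos: [0.4575, -0.1445, 0.1465]
eef_rot: [-0.0, 0.998, -0.068, -0.001]
wrist_force: [-0.5, -0.2, 0.8]
grip_width: 0.0707
gripper_force: 0.0
```

{"fn": "arm_command", "kwargs": {"steps": [[0.39, 0.895, 0.12, 0, 0, 0.146, 0.5], [0.39, 0.895, 0.12, 0, 0, 0.146, 0.5]]}}

```text
time_s: 16.85
tcp_pos: [0.4843, -0.2384, 0.1343]
eef_rot: [-0.0, 0.99, -0.144, -0.001]
wrist_force: [0.5, 0.5, 0.4]
grip_width: 0.0708
gripper_force: 0.0
```

{"fn": "arm_command", "kwargs": {"steps": [[0.53, 0.825, 0.12, 0, 0, 0.146, 0.5], [0.53, 0.825, 0.12, 0, 0, 0.146, 0.5], [0.53, 0.825, 0.12, 0, 0, 0.146, 0.5], [0.53, 0.825, 0.12, 0, 0, 0.146, 0.5]]}}

```text
time_s: 17.35
tcp_pos: [0.5116, -0.3294, 0.1231]
eef_rot: [-0.001, 0.976, -0.218, -0.001]
wrist_force: [0.4, -0.5, -0.1]
grip_width: 0.0702
gripper_force: 0.0
```

```bash
cat >> h.py <<'E'
def look():
    ct=vision.get_calibration("top"); t=vision.read_camera("top"); s=read_state()
    for k in cnts(white(t)[150:330,320:525].copy(),40):
        G=plane(ct,(k+[320,150]).reshape(-1,2),.014)[:,:2].astype(np.float32); g=cv2.minAreaRect(G*1000); print("  top:",np.round(g[0]),np.round(g[1]),round(g[2]))
    return t
E
python3 - <<'E'
from h import *
t=look(); cv2.imwrite("pics/t11.png",t)
n=F(-.01)
chain([([.513,-.330,.031],65)])
chain([([.513,-.330,.17],None),([*n,.17],-80),([*n,.135],None),([*n,.17],None)],[.513,-.330,.1],-115)
E
```

```text
top: [ 413. -242.] [49. 36.] 6
  top: [ 419. -134.] [28. 43.] 18
  top: [ 508. -133.] [32. 35.] 79
  top: [ 512. -244.] [37. 32.] 32
  top: [ 526. -391.] [54. 99.] 59
  top: [ 623. -334.] [30. 46.] 46
tcp [ 0.5118 -0.3291  0.1236] yaw -115.1 j [-0.66  0.26  1.39  0.    1.5   1.34] t 17.4 grip 0.0703
 -> [ 0.513 -0.33   0.031] -115.0 x1 rows 2
      [0.014, 0.003, 0.926, -0.002]
tcp [ 0.5118 -0.3291  0.1236] yaw -115.0 j [-0.66  0.26  1.39  0.    1.5   1.34] t 17.4 grip 0.0703
 -> [ 0.513 -0.33   0.17 ] -115.0 x1 rows 2
      [0.0, 0.0, -0.7, 0.0]
 -> [0.478 0.058 0.17 ] -80.0 x4 rows 2
      [-0.49, -0.842, -0.0, -0.146]
      [-0.356, -0.907, -0.0, -0.146]
      [-0.214, -0.951, -0.0, -0.146]
      [-0.067, -0.972, -0.0, -0.146]
 -> [0.478 0.058 0.135] -80.0 x1 rows 2
      [0.0, 0.0, 0.35, 0.0]
 -> [0.478 0.058 0.17 ] -80.0 x1 rows 2
      [0.0, 0.0, -0.35, 0.0]
```

Run:
```python
from h import *
n=F(-.01)
print("lump1 ->"); chain([([.513,-.2445,.12],-58)],[*n,.17],-80)
n2=N(.012)
print("lump1 to N(.012)"); chain([([*n2,.17],-80)],[.513,-.2445,.17],-58)
print("to step far"); chain([([.623,-.335,.12],47)],[*n2,.17],-80)
```

```text
lump1 ->
tcp [ 0.5118 -0.3291  0.1236] yaw -80.0 j [-0.66  0.26  1.39  0.    1.5   1.34] t 17.4 grip 0.0703
 -> [ 0.513 -0.244  0.12 ] -58.0 x4 rows 2
      [-0.045, 0.76, 0.125, -0.092]
      [-0.117, 0.753, 0.125, -0.092]
      [-0.189, 0.738, 0.125, -0.092]
      [-0.259, 0.716, 0.125, -0.092]
lump1 to N(.012)
tcp [ 0.5118 -0.3291  0.1236] yaw -58.0 j [-0.66  0.26  1.39  0.    1.5   1.34] t 17.4 grip 0.0703
 -> [0.402 0.067 0.17 ] -80.0 x4 rows 2
      [0.177, -0.807, -0.0, 0.092]
      [0.099, -0.82, -0.0, 0.092]
      [0.02, -0.826, -0.0, 0.092]
      [-0.06, -0.824, -0.0, 0.092]
to step far
tcp [ 0.5118 -0.3291  0.1236] yaw -80.0 j [-0.66  0.26  1.39  0.    1.5   1.34] t 17.4 grip 0.0703
 -> [ 0.623 -0.335  0.12 ] -133.0 x5 rows 2
      [0.296, 0.868, 0.1, 0.177]
      [0.451, 0.799, 0.1, 0.177]
      [0.59, 0.702, 0.1, 0.177]
      [0.709, 0.582, 0.1, 0.177]
      [0.804, 0.442, 0.1, 0.177]
```

{"fn": "arm_command", "kwargs": {"steps": [[0.01, 0, 0.5, 0, 0, 0, 0.5], [0.01, 0, 0.91, 0, 0, 0, 0.5], [0.01, 0, 0.91, 0, 0, 0, 0.5]]}}

```text
time_s: 17.77
tcp_pos: [0.5104, -0.3274, 0.0293]
eef_rot: [-0.002, 0.976, -0.217, -0.004]
wrist_force: [0.4, -0.3, -0.1]
grip_width: 0.0702
gripper_force: 0.0
```

{"fn": "arm_command", "kwargs": {"steps": [[0, 0, 0, 0, 0, 0, -1], [0, 0, 0, 0, 0, 0, -1], [0, 0, 0, 0, 0, 0, -1], [0, 0, 0, 0, 0, 0, -1], [0, 0, 0, 0, 0, 0, -1]]}}

```text
time_s: 18.4
tcp_pos: [0.5134, -0.3312, 0.034]
eef_rot: [0.0, 0.976, -0.218, 0.001]
wrist_force: [-1.1, -0.1, 3.2]
grip_width: 0.0336
gripper_force: 20.0
```

{"fn": "arm_command", "kwargs": {"steps": [[0, 0, 0, 0, 0, 0, -1], [0, 0, -0.3, 0, 0, 0, -1], [0, 0, -0.7, 0, 0, 0, -1], [0, 0, -0.7, 0, 0, 0, -1]]}}

```text
time_s: 18.9
tcp_pos: [0.5148, -0.3323, 0.1067]
eef_rot: [0.002, 0.976, -0.218, 0.003]
wrist_force: [0.1, 0.8, -0.4]
grip_width: 0.0335
gripper_force: 20.0
```

{"fn": "arm_command", "kwargs": {"steps": [[0, 0, -0.5, 0, 0, 0, -1], [0, 0, -0.7, 0, 0, 0, -1]]}}

```text
time_s: 19.15
tcp_pos: [0.5133, -0.3311, 0.174]
eef_rot: [0.0, 0.976, -0.218, 0.001]
wrist_force: [0.7, -0.5, 0.6]
grip_width: 0.033
gripper_force: 20.0
```

{"fn": "arm_command", "kwargs": {"steps": [[-0.49, -0.84, 0, 0, 0, -0.146, -1], [-0.49, -0.84, 0, 0, 0, -0.146, -1]]}}

```text
time_s: 19.4
tcp_pos: [0.5034, -0.2318, 0.1711]
eef_rot: [-0.001, 0.99, -0.142, -0.001]
wrist_force: [0.1, 0.6, -0.3]
grip_width: 0.0336
gripper_force: 20.0
```

{"fn": "arm_command", "kwargs": {"steps": [[-0.36, -0.91, 0, 0, 0, -0.146, -1], [-0.36, -0.91, 0, 0, 0, -0.146, -1]]}}

```text
time_s: 19.65
tcp_pos: [0.4941, -0.1338, 0.1708]
eef_rot: [-0.001, 0.998, -0.065, -0.002]
wrist_force: [0.2, -0.1, -0.2]
grip_width: 0.0335
gripper_force: 20.0
```

{"fn": "arm_command", "kwargs": {"steps": [[-0.21, -0.95, 0, 0, 0, -0.146, -1], [-0.21, -0.95, 0, 0, 0, -0.146, -1]]}}

```text
time_s: 19.9
tcp_pos: [0.4858, -0.037, 0.1709]
eef_rot: [-0.001, 1.0, 0.011, -0.002]
wrist_force: [-0.7, -0.0, -0.3]
grip_width: 0.0335
gripper_force: 20.0
```

{"fn": "arm_command", "kwargs": {"steps": [[-0.07, -0.97, 0, 0, 0, -0.146, -1], [-0.07, -0.97, 0, 0, 0, -0.146, -1], [-0.07, -0.97, 0, 0, 0, -0.146, -1], [-0.07, -0.97, 0, 0, 0, -0.146, -1]]}}

```text
time_s: 20.4
tcp_pos: [0.4779, 0.0567, 0.1718]
eef_rot: [0.0, 0.996, 0.086, -0.001]
wrist_force: [0.3, 0.4, -0.3]
grip_width: 0.0332
gripper_force: 20.0
```

Run:
```python
from h import *
n=F(-.01)
chain([([*n,.135],-80)])
```

```text
tcp [0.4779 0.0567 0.1718] yaw -80.1 j [ 0.   -0.05  1.62 -0.    1.57  1.4 ] t 20.4 grip 0.0332
 -> [0.478 0.058 0.135] -80.0 x1 rows 2
      [0.001, -0.014, 0.368, -0.002]
```

{"fn": "arm_command", "kwargs": {"steps": [[0, -0.01, 0.36, 0, 0, 0, -1], [0, -0.01, 0.36, 0, 0, 0, -1]]}}

```text
time_s: 20.65
tcp_pos: [0.476, 0.0569, 0.1337]
eef_rot: [-0.0, 0.996, 0.085, -0.004]
wrist_force: [-0.1, 0.0, 0.0]
grip_width: 0.0335
gripper_force: 20.0
```

{"fn": "arm_command", "kwargs": {"steps": [[0, 0, 0, 0, 0, 0, 0.2], [0, 0, 0, 0, 0, 0, 0.2], [0, 0, 0, 0, 0, 0, 0.2]]}}

```text
time_s: 21.02
tcp_pos: [0.4788, 0.0581, 0.1381]
eef_rot: [0.0, 0.996, 0.086, 0.001]
wrist_force: [0.3, -1.2, 1.0]
grip_width: 0.0561
gripper_force: 0.0
```

{"fn": "arm_command", "kwargs": {"steps": [[0, 0, -0.35, 0, 0, 0, 0.2], [0, 0, -0.35, 0, 0, 0, 0.2]]}}

```text
time_s: 21.28
tcp_pos: [0.4802, 0.0584, 0.1754]
eef_rot: [0.0, 0.996, 0.086, 0.004]
wrist_force: [-0.1, -0.3, -0.4]
grip_width: 0.0565
gripper_force: 0.0
```

{"fn": "arm_command", "kwargs": {"steps": [[-0.05, 0.76, 0.12, 0, 0, -0.092, 0.4], [-0.05, 0.76, 0.12, 0, 0, -0.092, 0.4]]}}

```text
time_s: 21.52
tcp_pos: [0.4857, -0.0194, 0.1586]
eef_rot: [0.0, 0.991, 0.133, -0.001]
wrist_force: [-1.0, 0.1, 0.1]
grip_width: 0.0656
gripper_force: 0.0
```

{"fn": "arm_command", "kwargs": {"steps": [[-0.12, 0.75, 0.12, 0, 0, -0.092, 0.4], [-0.12, 0.75, 0.12, 0, 0, -0.092, 0.4]]}}

```text
time_s: 21.78
tcp_pos: [0.4941, -0.0948, 0.1466]
eef_rot: [-0.0, 0.984, 0.18, -0.001]
wrist_force: [-0.4, 0.5, -0.9]
grip_width: 0.0658
gripper_force: 0.0
```

{"fn": "arm_command", "kwargs": {"steps": [[-0.19, 0.74, 0.12, 0, 0, -0.092, 0.4], [-0.19, 0.74, 0.12, 0, 0, -0.092, 0.4]]}}

```text
time_s: 22.02
tcp_pos: [0.503, -0.1702, 0.1348]
eef_rot: [-0.001, 0.974, 0.227, -0.001]
wrist_force: [-0.5, 0.1, -0.1]
grip_width: 0.066
gripper_force: 0.0
```

{"fn": "arm_command", "kwargs": {"steps": [[-0.26, 0.72, 0.12, 0, 0, -0.092, 0.4], [-0.26, 0.72, 0.12, 0, 0, -0.092, 0.4], [-0.26, 0.72, 0.12, 0, 0, -0.092, 0.4], [-0.26, 0.72, 0.12, 0, 0, -0.092, 0.4]]}}

```text
time_s: 22.52
tcp_pos: [0.5124, -0.2431, 0.1243]
eef_rot: [-0.0, 0.961, 0.276, 0.0]
wrist_force: [-0.8, 0.0, -0.0]
grip_width: 0.0659
gripper_force: 0.0
```

Run:
```python
from h import *
look(); c,im=pieces()
# is lump where expected? wrist mask near the projected spot
u=proj(c,[.513,-.2445,.012])[0]; print(u)
for k in cnts(white(im),300):
    r=cv2.minAreaRect(k)
    if r[0][1]<260: G=plane(c,k.reshape(-1,2),.018)[:,:2].astype(np.float32); g=cv2.minAreaRect(G*1000); print("  w:",np.round(r[0]),np.round(g[0]),np.round(g[1]),round(g[2]))
chain([([.513,-.2445,.033],-58)])
```

```text
top: [ 419. -134.] [30. 43.] 20
  top: [ 509. -133.] [31. 34.] 80
  top: [ 519. -262.] [57. 56.] 48
  top: [ 623. -334.] [30. 46.] 46
[321.95266521 207.05906172]
  w: [148. 231.] [ 421. -135.] [39. 52.] 18
  w: [322. 208.] [ 513. -244.] [40. 30.] 33
  w: [498. 150.] [ 623. -335.] [34. 53.] 49
  w: [198. 138.] [ 510. -135.] [33. 40.] 79
tcp [ 0.5124 -0.2432  0.1245] yaw -57.9 j [-0.54  0.17  1.49  0.    1.48  0.47] t 22.62 grip 0.0656
 -> [ 0.513 -0.244  0.033] -58.0 x1 rows 2
      [-0.001, 0.014, 0.915, 0.001]
```

{"fn": "arm_command", "kwargs": {"steps": [[0, 0.01, 0.5, 0, 0, 0, 0.4], [0, 0.01, 0.91, 0, 0, 0, 0.4], [0, 0.01, 0.91, 0, 0, 0, 0.4]]}}

```text
time_s: 23.0
tcp_pos: [0.51, -0.243, 0.0295]
eef_rot: [-0.003, 0.961, 0.276, -0.003]
wrist_force: [0.2, -0.2, -0.4]
grip_width: 0.0659
gripper_force: 0.0
```

{"fn": "arm_command", "kwargs": {"steps": [[0, 0, 0, 0, 0, 0, -1], [0, 0, 0, 0, 0, 0, -1], [0, 0, 0, 0, 0, 0, -1], [0, 0, 0, 0, 0, 0, -1], [0, 0, 0, 0, 0, 0, -1]]}}

```text
time_s: 23.62
tcp_pos: [0.5132, -0.246, 0.034]
eef_rot: [0.001, 0.961, 0.275, 0.001]
wrist_force: [0.1, 1.1, 4.1]
grip_width: 0.0294
gripper_force: 20.0
```

{"fn": "arm_command", "kwargs": {"steps": [[0, 0, 0, 0, 0, 0, -1], [0, 0, -0.3, 0, 0, 0, -1], [0, 0, -0.7, 0, 0, 0, -1], [0, 0, -0.7, 0, 0, 0, -1]]}}

```text
time_s: 24.12
tcp_pos: [0.5146, -0.247, 0.1065]
eef_rot: [0.003, 0.961, 0.275, 0.002]
wrist_force: [-0.3, -0.5, -0.8]
grip_width: 0.0299
gripper_force: 20.0
```

{"fn": "arm_command", "kwargs": {"steps": [[0, 0, -0.5, 0, 0, 0, -1], [0, 0, -0.68, 0, 0, 0, -1]]}}

```text
time_s: 24.38
tcp_pos: [0.5133, -0.2462, 0.1724]
eef_rot: [0.001, 0.961, 0.275, 0.001]
wrist_force: [0.3, -0.2, -0.5]
grip_width: 0.0299
gripper_force: 20.0
```

{"fn": "arm_command", "kwargs": {"steps": [[0.18, -0.81, 0, 0, 0, 0.092, -1], [0.18, -0.81, 0, 0, 0, 0.092, -1]]}}

```text
time_s: 24.62
tcp_pos: [0.4836, -0.1652, 0.1693]
eef_rot: [-0.001, 0.973, 0.23, -0.001]
wrist_force: [0.9, 0.4, 0.1]
grip_width: 0.0296
gripper_force: 20.0
```

{"fn": "arm_command", "kwargs": {"steps": [[0.1, -0.82, 0, 0, 0, 0.092, -1], [0.1, -0.82, 0, 0, 0, 0.092, -1]]}}

```text
time_s: 24.88
tcp_pos: [0.4561, -0.0875, 0.1696]
eef_rot: [-0.0, 0.983, 0.183, -0.001]
wrist_force: [0.6, -0.2, -0.1]
grip_width: 0.0296
gripper_force: 20.0
```

{"fn": "arm_command", "kwargs": {"steps": [[0.02, -0.825, 0, 0, 0, 0.092, -1], [0.02, -0.825, 0, 0, 0, 0.092, -1]]}}

```text
time_s: 25.12
tcp_pos: [0.4289, -0.0102, 0.1702]
eef_rot: [0.0, 0.991, 0.136, -0.0]
wrist_force: [0.2, -1.0, -0.3]
grip_width: 0.0301
gripper_force: 20.0
```

{"fn": "arm_command", "kwargs": {"steps": [[-0.06, -0.825, 0, 0, 0, 0.092, -1], [-0.06, -0.825, 0, 0, 0, 0.092, -1], [-0.06, -0.825, 0, 0, 0, 0.092, -1], [-0.06, -0.825, 0, 0, 0, 0.092, -1]]}}

```text
time_s: 25.62
tcp_pos: [0.4025, 0.0652, 0.1706]
eef_rot: [0.001, 0.996, 0.086, -0.0]
wrist_force: [0.1, -0.2, 0.0]
grip_width: 0.0297
gripper_force: 20.0
```

Run:
```python
from h import *
n=N(.012)
chain([([*n,.135],-80)]); look()
```

```text
tcp [0.4025 0.0652 0.1706] yaw -80.1 j [ 0.02 -0.22  1.78 -0.    1.58  1.42] t 25.62 grip 0.0297
 -> [0.402 0.067 0.135] -80.0 x1 rows 2
      [-0.003, -0.017, 0.356, -0.002]
  top: [ 413. -243.] [49. 35.] 7
  top: [ 419. -134.] [29. 43.] 18
  top: [ 509. -133.] [31. 35.] 79
  top: [ 623. -334.] [30. 46.] 46
```

{"fn": "arm_command", "kwargs": {"steps": [[0, -0.01, 0.35, 0, 0, 0, -1], [0, -0.01, 0.35, 0, 0, 0, -1]]}}

```text
time_s: 25.92
tcp_pos: [0.4003, 0.066, 0.1334]
eef_rot: [0.0, 0.996, 0.085, -0.003]
wrist_force: [-0.1, 0.3, 0.1]
grip_width: 0.0297
gripper_force: 20.0
```

{"fn": "arm_command", "kwargs": {"steps": [[0, 0, 0, 0, 0, 0, 0.2], [0, 0, 0, 0, 0, 0, 0.2], [0, 0, 0, 0, 0, 0, 0.2]]}}

```text
time_s: 26.3
tcp_pos: [0.4026, 0.067, 0.137]
eef_rot: [0.0, 0.996, 0.086, 0.001]
wrist_force: [1.0, -0.1, 0.2]
grip_width: 0.0549
gripper_force: 0.0
```

{"fn": "arm_command", "kwargs": {"steps": [[0, 0, -0.6, 0, 0, 0, 0.2], [0, 0, -1, 0, 0, 0, 0.2], [0, 0, -1, 0, 0, 0, 0.2]]}}

```text
time_s: 26.68
tcp_pos: [0.4039, 0.0672, 0.2405]
eef_rot: [0.0, 0.996, 0.086, 0.005]
wrist_force: [-0.4, 0.2, 0.0]
grip_width: 0.0562
gripper_force: 0.0
```

{"fn": "arm_command", "kwargs": {"steps": [[0.3, 0.87, 0, 0, 0, 0.177, 0.2], [0.3, 0.87, 0, 0, 0, 0.177, 0.2]]}}

```text
time_s: 26.92
tcp_pos: [0.4467, -0.0149, 0.2347]
eef_rot: [0.0, 1.0, -0.007, -0.001]
wrist_force: [0.1, 0.4, -0.2]
grip_width: 0.0564
gripper_force: 0.0
```

{"fn": "arm_command", "kwargs": {"steps": [[0.45, 0.8, 0, 0, 0, 0.177, 0.4], [0.45, 0.8, 0, 0, 0, 0.177, 0.4]]}}

```text
time_s: 27.18
tcp_pos: [0.4906, -0.0962, 0.2341]
eef_rot: [0.0, 0.995, -0.1, -0.001]
wrist_force: [-0.5, 0.4, 0.0]
grip_width: 0.0655
gripper_force: 0.0
```

{"fn": "arm_command", "kwargs": {"steps": [[0.59, 0.7, 0.38, 0, 0, 0.177, 0.4], [0.59, 0.7, 0.38, 0, 0, 0.177, 0.4]]}}

```text
time_s: 27.42
tcp_pos: [0.5343, -0.176, 0.1949]
eef_rot: [-0.0, 0.981, -0.192, -0.002]
wrist_force: [-0.7, 0.8, 0.1]
grip_width: 0.0657
gripper_force: 0.0
```

{"fn": "arm_command", "kwargs": {"steps": [[0.71, 0.58, 0.38, 0, 0, 0.177, 0.4], [0.71, 0.58, 0.38, 0, 0, 0.177, 0.4]]}}

```text
time_s: 27.68
tcp_pos: [0.5782, -0.2562, 0.1563]
eef_rot: [-0.0, 0.96, -0.282, -0.002]
wrist_force: [0.2, 0.1, 0.1]
grip_width: 0.0659
gripper_force: 0.0
```

{"fn": "arm_command", "kwargs": {"steps": [[0.8, 0.44, 0.38, 0, 0, 0.177, 0.4], [0.8, 0.44, 0.38, 0, 0, 0.177, 0.4], [0.8, 0.44, 0.38, 0, 0, 0.177, 0.4], [0.8, 0.44, 0.38, 0, 0, 0.177, 0.4]]}}

```text
time_s: 28.18
tcp_pos: [0.6219, -0.334, 0.1211]
eef_rot: [-0.0, 0.93, -0.368, -0.001]
wrist_force: [0.6, 0.1, -0.1]
grip_width: 0.0658
gripper_force: 0.0
```

```bash
cat >> h.py <<'E'
def wl(z=.014):
    c,im=pieces()
    for k in cnts(white(im),300):
        r=cv2.minAreaRect(k)
        if r[0][1]<260: G=plane(c,k.reshape(-1,2),z)[:,:2].astype(np.float32); g=cv2.minAreaRect(G*1000); print("  w:",np.round(r[0]),np.round(g[0]),np.round(g[1]),round(g[2]))
E
python3 - <<'E'
from h import *
look(); wl()
n=F(.012)
chain([([.623,-.335,.033],48)])
chain([([*n,.17],-80)],[.623,-.335,.17],-132)
print("next: step2 from F"); chain([([.420,-.1345,.12],18)],[*n,.17],-80)
E
```

```text
top: [ 290. -221.] [25. 46.] 57
  top: [ 413. -242.] [49. 36.] 6
  top: [ 430. -175.] [29. 43.] 19
  top: [ 509. -133.] [32. 35.] 78
  top: [ 624. -335.] [30. 48.] 46
  top: [ 681. -408.] [41. 96.] 46
  w: [320. 206.] [ 624. -335.] [29. 45.] 48
  w: [618.  44.] [ 568. -571.] [36. 24.] 62
  w: [598.  12.] [ 595. -574.] [51. 15.] 47
  w: [139.   8.] [ 816. -341.] [24. 11.] 1
tcp [ 0.6224 -0.3337  0.123 ] yaw -133.1 j [-0.57  0.47  1.1   0.    1.56  1.75] t 28.27 grip 0.0659
 -> [ 0.623 -0.335  0.033] -132.0 x1 rows 2
      [0.013, 0.005, 0.9, -0.019]
tcp [ 0.6224 -0.3337  0.123 ] yaw -132.0 j [-0.57  0.47  1.1   0.    1.56  1.75] t 28.27 grip 0.0659
 -> [0.474 0.08  0.17 ] -80.0 x5 rows 2
      [-0.777, -0.417, -0.0, -0.173]
      [-0.689, -0.55, -0.0, -0.173]
      [-0.578, -0.666, -0.0, -0.173]
      [-0.448, -0.759, -0.0, -0.173]
      [-0.304, -0.828, -0.0, -0.173]
next: step2 from F
tcp [ 0.6224 -0.3337  0.123 ] yaw -80.0 j [-0.57  0.47  1.1   0.    1.56  1.75] t 28.27 grip 0.0659
 -> [ 0.42  -0.134  0.12 ] -162.0 x3 rows 3
      [-0.301, 0.672, 0.167, 0.456]
      [0.041, 0.735, 0.167, 0.456]
      [0.374, 0.634, 0.167, 0.456]
```

A knock has moved one step to (0.430,-0.175). I'm carrying on with the far step.

{"fn": "arm_command", "kwargs": {"steps": [[0.01, 0, 0.5, 0, 0, 0, 0.4], [0.01, 0, 0.89, 0, 0, 0, 0.4], [0.01, 0, 0.89, 0, 0, 0, 0.4]]}}

```text
time_s: 28.65
tcp_pos: [0.6207, -0.3328, 0.0295]
eef_rot: [-0.001, 0.93, -0.368, -0.004]
wrist_force: [-0.4, -0.0, -0.1]
grip_width: 0.0658
gripper_force: 0.0
```

{"fn": "arm_command", "kwargs": {"steps": [[0, 0, 0, 0, 0, 0, -1], [0, 0, 0, 0, 0, 0, -1], [0, 0, 0, 0, 0, 0, -1], [0, 0, 0, 0, 0, 0, -1], [0, 0, 0, 0, 0, 0, -1]]}}

```text
time_s: 29.28
tcp_pos: [0.6235, -0.3358, 0.034]
eef_rot: [0.0, 0.93, -0.368, 0.001]
wrist_force: [-0.2, 0.3, 3.1]
grip_width: 0.0275
gripper_force: 20.0
```

{"fn": "arm_command", "kwargs": {"steps": [[0, 0, 0, 0, 0, 0, -1], [0, 0, -0.3, 0, 0, 0, -1], [0, 0, -0.7, 0, 0, 0, -1], [0, 0, -0.7, 0, 0, 0, -1]]}}

```text
time_s: 29.78
tcp_pos: [0.6251, -0.3368, 0.1076]
eef_rot: [0.001, 0.93, -0.368, 0.004]
wrist_force: [0.7, -0.8, 0.2]
grip_width: 0.0278
gripper_force: 20.0
```

{"fn": "arm_command", "kwargs": {"steps": [[0, 0, -0.5, 0, 0, 0, -1], [0, 0, -0.68, 0, 0, 0, -1]]}}

```text
time_s: 30.02
tcp_pos: [0.6238, -0.3359, 0.1728]
eef_rot: [0.0, 0.93, -0.368, 0.002]
wrist_force: [0.6, -0.4, 0.7]
grip_width: 0.028
gripper_force: 20.0
```

{"fn": "arm_command", "kwargs": {"steps": [[-0.77, -0.43, 0, 0, 0, -0.177, -1], [-0.77, -0.43, 0, 0, 0, -0.177, -1]]}}

```text
time_s: 30.28
tcp_pos: [0.5952, -0.2489, 0.169]
eef_rot: [-0.001, 0.96, -0.279, -0.002]
wrist_force: [0.3, -0.2, -0.9]
grip_width: 0.0282
gripper_force: 20.0
```

{"fn": "arm_command", "kwargs": {"steps": [[-0.68, -0.56, 0, 0, 0, -0.177, -1], [-0.68, -0.56, 0, 0, 0, -0.177, -1]]}}

```text
time_s: 30.52
tcp_pos: [0.5677, -0.1647, 0.1692]
eef_rot: [-0.001, 0.982, -0.189, -0.001]
wrist_force: [0.8, 0.7, -1.0]
grip_width: 0.0275
gripper_force: 20.0
```

{"fn": "arm_command", "kwargs": {"steps": [[-0.57, -0.67, 0, 0, 0, -0.177, -1], [-0.57, -0.67, 0, 0, 0, -0.177, -1]]}}

```text
time_s: 30.78
tcp_pos: [0.5399, -0.0814, 0.1694]
eef_rot: [-0.001, 0.995, -0.097, -0.001]
wrist_force: [-0.5, -0.1, -0.9]
grip_width: 0.0278
gripper_force: 20.0
```

{"fn": "arm_command", "kwargs": {"steps": [[-0.44, -0.76, 0, 0, 0, -0.177, -1], [-0.44, -0.76, 0, 0, 0, -0.177, -1]]}}

```text
time_s: 31.02
tcp_pos: [0.5116, 0.0016, 0.1694]
eef_rot: [-0.0, 1.0, -0.005, -0.001]
wrist_force: [-0.5, -0.3, -0.8]
grip_width: 0.0274
gripper_force: 20.0
```

{"fn": "arm_command", "kwargs": {"steps": [[-0.3, -0.83, 0, 0, 0, -0.177, -1], [-0.3, -0.83, 0, 0, 0, -0.177, -1], [-0.3, -0.83, 0, 0, 0, -0.177, -1], [-0.3, -0.83, 0, 0, 0, -0.177, -1]]}}

```text
time_s: 31.52
tcp_pos: [0.4842, 0.0818, 0.1701]
eef_rot: [0.0, 0.996, 0.086, -0.001]
wrist_force: [-0.7, -0.3, -0.8]
grip_width: 0.0278
gripper_force: 20.0
```

Run:
```python
from h import *
n=F(.012)
chain([([*n,.135],-80)]); look()
print("step2"); chain([([.45,-.04,.17],-31),([.43,-.175,.12],19)],[*n,.17],-80)
```

```text
tcp [0.4842 0.0818 0.1701] yaw -80.1 j [ 0.05 -0.02  1.6  -0.    1.56  1.45] t 31.52 grip 0.0278
 -> [0.474 0.08  0.135] -80.0 x1 rows 2
      [-0.105, 0.002, 0.351, -0.002]
  top: [ 413. -243.] [49. 34.] 6
  top: [ 430. -175.] [29. 41.] 20
  top: [ 509. -133.] [31. 35.] 79
step2
tcp [0.4844 0.0815 0.1703] yaw -80.0 j [ 0.05 -0.02  1.6  -0.    1.56  1.45] t 31.57 grip 0.0277
 -> [ 0.45 -0.04  0.17] -31.0 x2 rows 3
      [-0.222, 0.569, -0.0, -0.408]
      [-0.438, 0.426, -0.0, -0.408]
 -> [ 0.43  -0.175  0.12 ] 19.0 x2 rows 3
      [-0.63, 0.262, 0.25, -0.417]
      [-0.682, -0.029, 0.25, -0.417]
```

{"fn": "arm_command", "kwargs": {"steps": [[-0.1, 0, 0, 0, 0, 0, -1], [-0.1, 0, 0.35, 0, 0, 0, -1], [-0.1, 0, 0.35, 0, 0, 0, -1]]}}

```text
time_s: 31.95
tcp_pos: [0.4721, 0.0798, 0.1333]
eef_rot: [0.0, 0.996, 0.086, -0.003]
wrist_force: [-0.9, 1.3, -0.9]
grip_width: 0.0279
gripper_force: 20.0
```

{"fn": "arm_command", "kwargs": {"steps": [[0, 0, 0, 0, 0, 0, 0.2], [0, 0, 0, 0, 0, 0, 0.2], [0, 0, 0, 0, 0, 0, 0.2]]}}

```text
time_s: 32.33
tcp_pos: [0.4751, 0.0807, 0.1371]
eef_rot: [0.0, 0.996, 0.086, 0.001]
wrist_force: [0.1, -0.2, -0.5]
grip_width: 0.0538
gripper_force: 0.0
```

{"fn": "arm_command", "kwargs": {"steps": [[0, 0, -0.6, 0, 0, 0, 0.2], [0, 0, -1, 0, 0, 0, 0.2], [0, 0, -1, 0, 0, 0, 0.2]]}}

```text
time_s: 32.7
tcp_pos: [0.4766, 0.0809, 0.2409]
eef_rot: [0.0, 0.996, 0.086, 0.005]
wrist_force: [0.9, -0.1, -1.2]
grip_width: 0.0567
gripper_force: 0.0
```

{"fn": "arm_command", "kwargs": {"steps": [[-0.22, 0.57, 0, 0, 0, -0.41, 0.2], [-0.22, 0.57, 0, 0, 0, -0.41, 0.2], [-0.22, 0.57, 0, 0, 0, -0.41, 0.2]]}}

```text
time_s: 33.08
tcp_pos: [0.4618, 0.0199, 0.2346]
eef_rot: [-0.0, 0.955, 0.297, -0.001]
wrist_force: [0.6, 0.1, -0.5]
grip_width: 0.0564
gripper_force: 0.0
```

{"fn": "arm_command", "kwargs": {"steps": [[-0.44, 0.43, 0, 0, 0, -0.41, 0.4], [-0.44, 0.43, 0, 0, 0, -0.41, 0.4], [-0.44, 0.43, 0, 0, 0, -0.41, 0.4]]}}

```text
time_s: 33.45
tcp_pos: [0.4499, -0.0404, 0.2345]
eef_rot: [-0.001, 0.87, 0.494, -0.001]
wrist_force: [0.0, 0.7, 0.1]
grip_width: 0.0659
gripper_force: 0.0
```

{"fn": "arm_command", "kwargs": {"steps": [[-0.63, 0.26, 0.57, 0, 0, -0.417, 0.4], [-0.63, 0.26, 0.57, 0, 0, -0.417, 0.4], [-0.63, 0.26, 0.57, 0, 0, -0.417, 0.4]]}}

```text
time_s: 33.83
tcp_pos: [0.4384, -0.1077, 0.1751]
eef_rot: [-0.003, 0.742, 0.67, -0.002]
wrist_force: [-0.3, 0.6, 1.3]
grip_width: 0.0658
gripper_force: 0.0
```

{"fn": "arm_command", "kwargs": {"steps": [[-0.68, -0.03, 0.57, 0, 0, -0.417, 0.4], [-0.68, -0.03, 0.57, 0, 0, -0.417, 0.4], [-0.68, -0.03, 0.57, 0, 0, -0.417, 0.4], [-0.68, -0.03, 0.57, 0, 0, -0.417, 0.4], [-0.68, -0.03, 0.57, 0, 0, -0.417, 0.4]]}}

```text
time_s: 34.45
tcp_pos: [0.4306, -0.1741, 0.1217]
eef_rot: [-0.0, 0.58, 0.815, -0.0]
wrist_force: [-0.2, -0.6, 0.2]
grip_width: 0.0658
gripper_force: 0.0
```

Run:
```python
from h import *
look(); wl(.018)
n=N(-.01)
chain([([.430,-.175,.033],19)])
chain([([.38,-.06,.17],60),([*n,.17],100)],[.43,-.175,.17],19)
print("lump2"); chain([([.43,-.05,.235],80),([.509,-.1335,.12],79)],[*n,.235],100)
```

```text
top: [ 421. -167.] [40. 19.] 20
  top: [ 505. -134.] [35. 42.] 80
  w: [321. 209.] [ 431. -175.] [28. 44.] 18
  w: [432. 193.] [ 508. -134.] [30. 43.] 79
tcp [ 0.4308 -0.1741  0.1221] yaw 19.1 j [-0.51 -0.06  1.73 -0.    1.46 -0.84] t 34.55 grip 0.0658
 -> [ 0.43  -0.175  0.033] 19.0 x1 rows 2
      [-0.006, -0.011, 0.891, 0.002]
tcp [ 0.4308 -0.1741  0.1221] yaw 19.0 j [-0.51 -0.06  1.73 -0.    1.46 -0.84] t 34.55 grip 0.0658
 -> [ 0.38 -0.06  0.17] 60.0 x2 rows 2
      [0.625, -0.049, -0.0, -0.342]
      [0.603, 0.173, -0.0, -0.342]
 -> [0.406 0.045 0.17 ] 100.0 x2 rows 2
      [0.151, 0.52, -0.0, -0.333]
      [-0.035, 0.54, -0.0, -0.333]
lump2
tcp [ 0.4308 -0.1741  0.1221] yaw 100.0 j [-0.51 -0.06  1.73 -0.    1.46 -0.84] t 34.55 grip 0.0658
 -> [ 0.43  -0.05   0.235] 80.0 x1 rows 2
      [-0.074, -0.979, -0.0, 0.333]
 -> [ 0.509 -0.134  0.12 ] 79.0 x2 rows 2
      [-0.461, -0.343, 0.575, 0.008]
      [-0.464, -0.339, 0.575, 0.008]
```

{"fn": "arm_command", "kwargs": {"steps": [[0, 0, 0.5, 0, 0, 0, 0.4], [0, 0, 0.88, 0, 0, 0, 0.4], [0, 0, 0.88, 0, 0, 0, 0.4]]}}

```text
time_s: 34.92
tcp_pos: [0.4283, -0.1727, 0.0312]
eef_rot: [-0.004, 0.58, 0.815, -0.0]
wrist_force: [0.0, -0.6, -0.4]
grip_width: 0.0659
gripper_force: 0.0
```

{"fn": "arm_command", "kwargs": {"steps": [[0, 0, 0, 0, 0, 0, -1], [0, 0, 0, 0, 0, 0, -1], [0, 0, 0, 0, 0, 0, -1], [0, 0, 0, 0, 0, 0, -1], [0, 0, 0, 0, 0, 0, -1]]}}

```text
time_s: 35.55
tcp_pos: [0.4311, -0.1746, 0.0347]
eef_rot: [0.001, 0.58, 0.815, 0.0]
wrist_force: [0.1, 0.2, 1.9]
grip_width: 0.0277
gripper_force: 20.0
```

{"fn": "arm_command", "kwargs": {"steps": [[0, 0, 0, 0, 0, 0, -1], [0, 0, -0.3, 0, 0, 0, -1], [0, 0, -0.7, 0, 0, 0, -1], [0, 0, -0.7, 0, 0, 0, -1]]}}

```text
time_s: 36.05
tcp_pos: [0.4327, -0.1755, 0.1071]
eef_rot: [0.004, 0.58, 0.815, 0.0]
wrist_force: [0.5, 1.1, -0.6]
grip_width: 0.0285
gripper_force: 20.0
```

{"fn": "arm_command", "kwargs": {"steps": [[0, 0, -0.5, 0, 0, 0, -1], [0, 0, -0.7, 0, 0, 0, -1]]}}

```text
time_s: 36.3
tcp_pos: [0.431, -0.1745, 0.1749]
eef_rot: [0.001, 0.58, 0.815, 0.0]
wrist_force: [-0.6, 0.2, -0.2]
grip_width: 0.0281
gripper_force: 20.0
```

{"fn": "arm_command", "kwargs": {"steps": [[0.625, -0.05, 0, 0, 0, -0.34, -1], [0.625, -0.05, 0, 0, 0, -0.34, -1], [0.625, -0.05, 0, 0, 0, -0.34, -1]]}}

```text
time_s: 36.67
tcp_pos: [0.4047, -0.1163, 0.1725]
eef_rot: [-0.001, 0.427, 0.904, -0.0]
wrist_force: [-0.1, 0.6, 0.1]
grip_width: 0.0277
gripper_force: 20.0
```

{"fn": "arm_command", "kwargs": {"steps": [[0.6, 0.17, 0, 0, 0, -0.34, -1], [0.6, 0.17, 0, 0, 0, -0.34, -1], [0.6, 0.17, 0, 0, 0, -0.34, -1]]}}

```text
time_s: 37.05
tcp_pos: [0.3803, -0.0598, 0.1732]
eef_rot: [-0.0, 0.261, 0.965, -0.0]
wrist_force: [-0.0, 0.3, -0.6]
grip_width: 0.0278
gripper_force: 20.0
```

{"fn": "arm_command", "kwargs": {"steps": [[0.15, 0.52, 0, 0, 0, -0.335, -1], [0.15, 0.52, 0, 0, 0, -0.335, -1], [0.15, 0.52, 0, 0, 0, -0.335, -1]]}}

```text
time_s: 37.42
tcp_pos: [0.3937, -0.0076, 0.1734]
eef_rot: [-0.001, 0.09, 0.996, -0.0]
wrist_force: [-0.2, -0.5, 0.0]
grip_width: 0.0277
gripper_force: 20.0
```

{"fn": "arm_command", "kwargs": {"steps": [[-0.035, 0.54, 0, 0, 0, -0.335, -1], [-0.035, 0.54, 0, 0, 0, -0.335, -1], [-0.035, 0.54, 0, 0, 0, -0.335, -1], [-0.035, 0.54, 0, 0, 0, -0.335, -1]]}}

```text
time_s: 37.92
tcp_pos: [0.4063, 0.0444, 0.1738]
eef_rot: [-0.0, -0.085, 0.996, -0.0]
wrist_force: [0.2, -0.4, -0.4]
grip_width: 0.028
gripper_force: 20.0
```

Run:
```python
from h import *
n=N(-.01)
chain([([*n,.135],100)]); look()
```

```text
tcp [0.4063 0.0444 0.1738] yaw 99.8 j [-0.03 -0.22  1.77 -0.    1.59 -1.77] t 37.92 grip 0.028
 -> [0.406 0.045 0.135] 100.0 x1 rows 2
      [0.004, 0.009, 0.388, -0.004]
  top: [ 413. -242.] [49. 36.] 6
  top: [ 509. -133.] [32. 35.] 78
```

{"fn": "arm_command", "kwargs": {"steps": [[0, 0, 0.37, 0, 0, 0, -1], [0, 0, 0.37, 0, 0, 0, -1]]}}

```text
time_s: 38.22
tcp_pos: [0.4041, 0.0447, 0.1344]
eef_rot: [-0.003, -0.087, 0.996, 0.0]
wrist_force: [-1.0, 0.1, -0.1]
grip_width: 0.0278
gripper_force: 20.0
```

{"fn": "arm_command", "kwargs": {"steps": [[0, 0, 0, 0, 0, 0, 0.2], [0, 0, 0, 0, 0, 0, 0.2], [0, 0, 0, 0, 0, 0, 0.2]]}}

```text
time_s: 38.6
tcp_pos: [0.4069, 0.0452, 0.1381]
eef_rot: [0.001, -0.088, 0.996, -0.0]
wrist_force: [-0.6, 1.0, 0.1]
grip_width: 0.054
gripper_force: 0.0
```

{"fn": "arm_command", "kwargs": {"steps": [[0, 0, -0.6, 0, 0, 0, 0.2], [0, 0, -1, 0, 0, 0, 0.2], [0, 0, -1, 0, 0, 0, 0.2]]}}

```text
time_s: 38.98
tcp_pos: [0.4082, 0.0453, 0.2414]
eef_rot: [0.004, -0.088, 0.996, -0.001]
wrist_force: [-0.3, -0.3, -0.6]
grip_width: 0.0562
gripper_force: 0.0
```

{"fn": "arm_command", "kwargs": {"steps": [[-0.07, -0.98, 0, 0, 0, 0.333, 0.4], [-0.07, -0.98, 0, 0, 0, 0.333, 0.4], [-0.07, -0.98, 0, 0, 0, 0.333, 0.4]]}}

```text
time_s: 39.35
tcp_pos: [0.4301, -0.0514, 0.2354]
eef_rot: [-0.001, 0.087, 0.996, 0.0]
wrist_force: [0.4, 1.1, 0.4]
grip_width: 0.0661
gripper_force: 0.0
```

{"fn": "arm_command", "kwargs": {"steps": [[-0.46, -0.34, 0.57, 0, 0, 0, 0.4], [-0.46, -0.34, 0.57, 0, 0, 0, 0.4]]}}

```text
time_s: 39.6
tcp_pos: [0.4687, -0.0908, 0.1763]
eef_rot: [-0.003, 0.085, 0.996, 0.001]
wrist_force: [-0.4, 0.3, -0.1]
grip_width: 0.066
gripper_force: 0.0
```

{"fn": "arm_command", "kwargs": {"steps": [[-0.46, -0.34, 0.57, 0, 0, 0, 0.4], [-0.46, -0.34, 0.57, 0, 0, 0, 0.4], [-0.46, -0.34, 0.57, 0, 0, 0, 0.4], [-0.46, -0.34, 0.57, 0, 0, 0, 0.4], [-0.46, -0.34, 0.57, 0, 0, 0, 0.4]]}}

```text
time_s: 40.22
tcp_pos: [0.5098, -0.1321, 0.125]
eef_rot: [0.002, 0.085, 0.996, -0.0]
wrist_force: [-0.7, -0.6, 0.7]
grip_width: 0.0654
gripper_force: 0.0
```

Run:
```python
from h import *
look(); wl(.018)
n=F(-.012)
chain([([.509,-.1335,.033],79)])
chain([([*n,.17],100)],[.509,-.1335,.17],79)
print("tile"); chain([([.45,-.13,.235],98),([.413,-.243,.12],96)],[*n,.235],100)
```

```text
top: [ 408. -234.] [42. 18.] 1
  w: [320. 207.] [ 509. -134.] [30. 40.] 79
  w: [157. 109.] [ 414. -241.] [49. 37.] 6
  w: [562. 110.] [469.  60.] [181. 105.] 3
tcp [ 0.5097 -0.1323  0.1245] yaw 80.2 j [-0.36  0.08  1.59  0.    1.47 -1.76] t 40.33 grip 0.0661
 -> [ 0.509 -0.134  0.033] 79.0 x1 rows 2
      [0.005, -0.013, 0.915, 0.02]
tcp [ 0.5097 -0.1323  0.1245] yaw 79.0 j [-0.36  0.08  1.59  0.    1.47 -1.76] t 40.33 grip 0.0661
 -> [0.478 0.056 0.17 ] 100.0 x2 rows 2
      [0.333, 0.901, -0.0, -0.175]
      [0.163, 0.947, -0.0, -0.175]
tile
tcp [ 0.5097 -0.1323  0.1245] yaw 100.0 j [-0.36  0.08  1.59  0.    1.47 -1.76] t 40.33 grip 0.0661
 -> [ 0.45  -0.13   0.235] 98.0 x2 rows 2
      [0.3, -0.892, -0.0, 0.017]
      [0.284, -0.897, -0.0, 0.017]
 -> [ 0.413 -0.243  0.12 ] 96.0 x2 rows 2
      [0.262, -0.534, 0.575, 0.017]
      [0.252, -0.538, 0.575, 0.017]
```

{"fn": "arm_command", "kwargs": {"steps": [[0, -0.01, 0.5, 0, 0, 0, 0.4], [0, -0.01, 0.91, 0, 0, 0.02, 0.4], [0, -0.01, 0.91, 0, 0, 0.02, 0.4]]}}

```text
time_s: 40.7
tcp_pos: [0.5064, -0.1325, 0.029]
eef_rot: [-0.004, 0.096, 0.995, 0.001]
wrist_force: [-0.1, 0.7, 0.7]
grip_width: 0.066
gripper_force: 0.0
```

{"fn": "arm_command", "kwargs": {"steps": [[0, 0, 0, 0, 0, 0, -1], [0, 0, 0, 0, 0, 0, -1], [0, 0, 0, 0, 0, 0, -1], [0, 0, 0, 0, 0, 0, -1], [0, 0, 0, 0, 0, 0, -1]]}}

```text
time_s: 41.32
tcp_pos: [0.5098, -0.1339, 0.033]
eef_rot: [0.001, 0.096, 0.995, -0.0]
wrist_force: [-0.5, 0.5, 4.2]
grip_width: 0.0299
gripper_force: 20.0
```

{"fn": "arm_command", "kwargs": {"steps": [[0, 0, 0, 0, 0, 0, -1], [0, 0, -0.3, 0, 0, 0, -1], [0, 0, -0.7, 0, 0, 0, -1], [0, 0, -0.7, 0, 0, 0, -1]]}}

```text
time_s: 41.82
tcp_pos: [0.5113, -0.1345, 0.1052]
eef_rot: [0.003, 0.096, 0.995, -0.001]
wrist_force: [0.4, 0.3, -1.4]
grip_width: 0.0294
gripper_force: 20.0
```

{"fn": "arm_command", "kwargs": {"steps": [[0, 0, -0.5, 0, 0, 0, -1], [0, 0, -0.7, 0, 0, 0, -1]]}}

```text
time_s: 42.08
tcp_pos: [0.5096, -0.1338, 0.1729]
eef_rot: [0.001, 0.096, 0.995, -0.0]
wrist_force: [-0.4, -1.3, 0.1]
grip_width: 0.03
gripper_force: 20.0
```

{"fn": "arm_command", "kwargs": {"steps": [[0.33, 0.9, 0, 0, 0, -0.175, -1], [0.33, 0.9, 0, 0, 0, -0.175, -1]]}}

```text
time_s: 42.32
tcp_pos: [0.4929, -0.0373, 0.1703]
eef_rot: [-0.001, 0.004, 1.0, 0.001]
wrist_force: [0.2, -0.1, -0.1]
grip_width: 0.03
gripper_force: 20.0
```

{"fn": "arm_command", "kwargs": {"steps": [[0.16, 0.95, 0, 0, 0, -0.175, -1], [0.16, 0.95, 0, 0, 0, -0.175, -1], [0.16, 0.95, 0, 0, 0, -0.175, -1], [0.16, 0.95, 0, 0, 0, -0.175, -1]]}}

```text
time_s: 42.82
tcp_pos: [0.4786, 0.0555, 0.1707]
eef_rot: [-0.001, -0.087, 0.996, -0.0]
wrist_force: [0.7, -0.6, -0.1]
grip_width: 0.0299
gripper_force: 20.0
```

Run:
```python
from h import *
n=F(-.012)
chain([([*n,.135],100)]); look()
```

```text
tcp [0.4786 0.0555 0.1707] yaw 99.9 j [-0.   -0.04  1.62 -0.    1.56 -1.75] t 42.83 grip 0.0299
 -> [0.478 0.056 0.135] 100.0 x1 rows 2
      [0.004, 0.007, 0.357, -0.001]
  top: [ 413. -243.] [49. 34.] 7
```

{"fn": "arm_command", "kwargs": {"steps": [[0, 0, 0.35, 0, 0, 0, -1], [0, 0, 0.35, 0, 0, 0, -1]]}}

```text
time_s: 43.12
tcp_pos: [0.4771, 0.0548, 0.1339]
eef_rot: [-0.003, -0.086, 0.996, 0.0]
wrist_force: [-0.5, -0.0, 0.2]
grip_width: 0.0301
gripper_force: 20.0
```

{"fn": "arm_command", "kwargs": {"steps": [[0, 0, 0, 0, 0, 0, 0.2], [0, 0, 0, 0, 0, 0, 0.2], [0, 0, 0, 0, 0, 0, 0.2]]}}

```text
time_s: 43.5
tcp_pos: [0.4797, 0.056, 0.1381]
eef_rot: [0.001, -0.087, 0.996, -0.0]
wrist_force: [-0.3, -0.4, 0.2]
grip_width: 0.055
gripper_force: 0.0
```

{"fn": "arm_command", "kwargs": {"steps": [[0, 0, -0.6, 0, 0, 0, 0.2], [0, 0, -1, 0, 0, 0, 0.2], [0, 0, -1, 0, 0, 0, 0.2]]}}

```text
time_s: 43.88
tcp_pos: [0.4811, 0.0562, 0.2419]
eef_rot: [0.005, -0.087, 0.996, -0.0]
wrist_force: [0.8, -0.7, -0.3]
grip_width: 0.0563
gripper_force: 0.0
```

{"fn": "arm_command", "kwargs": {"steps": [[0.3, -0.89, 0, 0, 0, 0.017, 0.4], [0.3, -0.89, 0, 0, 0, 0.017, 0.4]]}}

```text
time_s: 44.12
tcp_pos: [0.4639, -0.038, 0.2358]
eef_rot: [-0.001, -0.078, 0.997, -0.0]
wrist_force: [0.8, -0.9, -0.3]
grip_width: 0.0656
gripper_force: 0.0
```

{"fn": "arm_command", "kwargs": {"steps": [[0.28, -0.9, 0, 0, 0, 0.017, 0.5], [0.28, -0.9, 0, 0, 0, 0.017, 0.5]]}}

```text
time_s: 44.38
tcp_pos: [0.45, -0.132, 0.2355]
eef_rot: [-0.001, -0.068, 0.998, 0.0]
wrist_force: [-0.0, -0.4, -0.7]
grip_width: 0.0704
gripper_force: 0.0
```

{"fn": "arm_command", "kwargs": {"steps": [[0.26, -0.54, 0.57, 0, 0, 0.017, 0.5], [0.26, -0.54, 0.57, 0, 0, 0.017, 0.5]]}}

```text
time_s: 44.62
tcp_pos: [0.4304, -0.1876, 0.176]
eef_rot: [-0.003, -0.059, 0.998, 0.002]
wrist_force: [0.4, 0.2, 0.5]
grip_width: 0.0705
gripper_force: 0.0
```

{"fn": "arm_command", "kwargs": {"steps": [[0.25, -0.54, 0.57, 0, 0, 0.017, 0.5], [0.25, -0.54, 0.57, 0, 0, 0.017, 0.5], [0.25, -0.54, 0.57, 0, 0, 0.017, 0.5], [0.25, -0.54, 0.57, 0, 0, 0.017, 0.5], [0.25, -0.54, 0.57, 0, 0, 0.017, 0.5]]}}

```text
time_s: 45.25
tcp_pos: [0.4158, -0.2432, 0.1247]
eef_rot: [0.001, -0.052, 0.999, -0.001]
wrist_force: [0.1, -0.5, -1.6]
grip_width: 0.0705
gripper_force: 0.0
```

Run:
```python
from h import *
t=look(); wl(.012)
chain([([.413,-.243,.031],96)])
# rack edges in both cameras
ct=vision.get_calibration("top"); cs=vision.get_calibration("side"); s=vision.read_camera("side"); cv2.imwrite("pics/s20.png",s); cv2.imwrite("pics/t20.png",t)
for n,c,i in(("top",ct,t),("side",cs,s)):
    m=cv2.inRange(cv2.cvtColor(i,cv2.COLOR_BGR2HSV),(8,215,120),(17,255,255))
    k=max(cnts(m,100),key=cv2.contourArea); r=cv2.minAreaRect(k); ap=cv2.approxPolyDP(cv2.convexHull(k),4,True).reshape(-1,2)
    print(n,cv2.contourArea(k),ap.tolist())
    for z in(.0,.0165,.052): print("  z",z,plane(c,ap,z)[:,:2].round(3).tolist())
```

```text
top: [ 400. -296.] [15. 58.] 58
  top: [ 430. -242.] [16. 34.] 2
  w: [321. 202.] [ 413. -245.] [51. 34.] 6
tcp [ 0.4154 -0.2433  0.1242] yaw 96.0 j [-0.65 -0.02  1.7   0.    1.47 -2.32] t 45.35 grip 0.0702
 -> [ 0.413 -0.243  0.031] 96.0 x1 rows 2
      [0.023, 0.005, 0.932, -0.001]
top 2510.5 [[250, 162], [342, 173], [340, 200], [249, 188]]
  z 0.0 [[0.697, 0.202], [0.674, -0.051], [0.6, -0.047], [0.626, 0.202]]
  z 0.0165 [[0.695, 0.199], [0.671, -0.05], [0.599, -0.046], [0.624, 0.199]]
  z 0.052 [[0.689, 0.192], [0.666, -0.048], [0.596, -0.045], [0.621, 0.192]]Traceback (most recent call last):
  File "<stdin>", line 8, in <module>
ValueError: max() iterable argument is empty
```

{"fn": "arm_command", "kwargs": {"steps": [[0.02, 0, 0.5, 0, 0, 0, 0.5], [0.02, 0, 0.9, 0, 0, 0, 0.5], [0.02, 0, 0.93, 0, 0, 0, 0.5], [0.02, 0, 0.93, 0, 0, 0, 0.5]]}}

```text
time_s: 45.9
tcp_pos: [0.4133, -0.2443, 0.0313]
eef_rot: [0.001, -0.051, 0.999, -0.001]
wrist_force: [-0.0, -0.2, 0.0]
grip_width: 0.0706
gripper_force: 0.0
```

{"fn": "arm_command", "kwargs": {"steps": [[0, 0, 0, 0, 0, 0, -1], [0, 0, 0, 0, 0, 0, -1], [0, 0, 0, 0, 0, 0, -1], [0, 0, 0, 0, 0, 0, -1], [0, 0, 0, 0, 0, 0, -1]], "newtons": 30}}

```text
time_s: 46.52
tcp_pos: [0.4126, -0.244, 0.0303]
eef_rot: [0.0, -0.051, 0.999, -0.0]
wrist_force: [-0.5, 0.1, 1.8]
grip_width: 0.0338
gripper_force: 30.0
```

{"fn": "arm_command", "kwargs": {"steps": [[0, 0, 0, 0, 0, 0, -1], [0, 0, -0.3, 0, 0, 0, -1], [0, 0, -0.7, 0, 0, 0, -1], [0, 0, -0.7, 0, 0, 0, -1]]}}

```text
time_s: 47.02
tcp_pos: [0.4145, -0.2454, 0.1033]
eef_rot: [0.003, -0.051, 0.999, -0.002]
wrist_force: [-0.2, -0.2, -0.1]
grip_width: 0.0337
gripper_force: 30.0
```

{"fn": "arm_command", "kwargs": {"steps": [[0, 0, -0.5, 0, 0, 0, -1], [0, 0, -0.7, 0, 0, 0, -1], [0, 0, -0.7, 0, 0, 0, -1], [0, 0, -0.7, 0, 0, 0, -1]]}}

```text
time_s: 47.52
tcp_pos: [0.4117, -0.2432, 0.1677]
eef_rot: [-0.001, -0.051, 0.999, 0.001]
wrist_force: [-1.1, -0.2, -0.5]
grip_width: 0.0337
gripper_force: 30.0
```

Run:
```python
from h import *
look()
a=np.radians(5.8); xd=np.array([np.cos(a),-np.sin(a),0]); v=np.array([np.sin(a),np.cos(a),0]); z=np.array([0,0,1])
u=xd*np.cos(np.pi/6)+z*.5; n=-.5*xd+z*np.cos(np.pi/6)
T=np.array([.650,.073,.034])-.003*u-.075*v+.007*n
for d in(.025,): 
    tcp=T+n*d; pre=tcp+.07*n; print("tcp",tcp.round(4),"pre",pre.round(4))
print(np.array([pre]).round(4))
chain([([pre[0]-.06,pre[1]-.04,.19],84.2),(pre,84.2)])
```

```text
top: [ 389. -317.] [18. 68.] 56
tcp [6.239e-01 3.000e-04 6.020e-02] pre [0.5891 0.0038 0.1208]
[[0.5891 0.0038 0.1208]]
tcp [ 0.4115 -0.2432  0.1675] yaw 95.9 j [-0.65 -0.05  1.63 -0.    1.56 -2.33] t 47.58 grip 0.0338
 -> [ 0.529 -0.036  0.19 ] 84.2 x3 rows 2
      [-0.46, 0.646, -0.075, 0.065]
      [-0.415, 0.676, -0.075, 0.065]
      [-0.369, 0.703, -0.075, 0.065]
 -> [0.589 0.004 0.121] 84.2 x1 rows 2
      [-0.557, 0.459, 0.692, -0.0]
```

{"fn": "arm_command", "kwargs": {"steps": [[-0.46, 0.65, -0.08, 0, 0, 0.065, -1], [-0.46, 0.65, -0.08, 0, 0, 0.065, -1]]}}

```text
time_s: 47.82
tcp_pos: [0.4518, -0.1724, 0.1765]
eef_rot: [-0.001, -0.018, 1.0, 0.001]
wrist_force: [-0.6, -0.3, 0.4]
grip_width: 0.0337
gripper_force: 30.0
```

{"fn": "arm_command", "kwargs": {"steps": [[-0.42, 0.68, -0.08, 0, 0, 0.065, -1], [-0.42, 0.68, -0.08, 0, 0, 0.065, -1]]}}

```text
time_s: 48.08
tcp_pos: [0.4917, -0.103, 0.185]
eef_rot: [-0.001, 0.015, 1.0, 0.0]
wrist_force: [0.1, 0.8, -2.0]
grip_width: 0.0339
gripper_force: 30.0
```

{"fn": "arm_command", "kwargs": {"steps": [[-0.37, 0.7, -0.08, 0, 0, 0.065, -1], [-0.37, 0.7, -0.08, 0, 0, 0.065, -1]]}}

```text
time_s: 48.32
tcp_pos: [0.5311, -0.0348, 0.1932]
eef_rot: [-0.001, 0.049, 0.999, -0.0]
wrist_force: [-0.1, -0.3, -0.0]
grip_width: 0.0337
gripper_force: 30.0
```

{"fn": "arm_command", "kwargs": {"steps": [[-0.56, 0.46, 0, 0, 0, 0, -1], [-0.56, 0.46, 0, 0, 0, 0, -1], [-0.56, 0.46, 0, 0, 0, 0, -1]]}}

```text
time_s: 48.7
tcp_pos: [0.5905, 0.0028, 0.1929]
eef_rot: [-0.001, 0.051, 0.999, -0.001]
wrist_force: [0.6, -1.1, 0.7]
grip_width: 0.0337
gripper_force: 30.0
```

{"fn": "arm_command", "kwargs": {"steps": [[0, 0, 0, 0, -0.15, 0, -1], [0, 0, 0, 0, -0.3, 0, -1], [0, 0, 0, 0, -0.45, 0, -1], [0, 0, 0, 0, -0.5, 0, -1], [0, 0, 0, 0, -0.5, 0, -1]]}}

```text
time_s: 49.32
tcp_pos: [0.5886, 0.0023, 0.1935]
eef_rot: [0.258, 0.05, 0.965, -0.014]
wrist_force: [-0.0, -0.4, -0.3]
grip_width: 0.0335
gripper_force: 30.0
```

```bash
cat >> h.py <<'E'
def tgt(p,th=5.8):
    s=read_state(); q=rot(s["eef_rot"]); a=np.radians(th); xd=np.array([np.cos(a),-np.sin(a),0]); v=np.array([np.sin(a),np.cos(a),0]); z=np.array([0,0,1])
    u=xd*np.cos(np.pi/6)+z*.5; n=-.5*xd+z*np.cos(np.pi/6)
    Rt=R.from_matrix(np.c_[-u,v,-n]); 
    print("tcp",s["tcp_pos"].round(4),"shift",(q.inv().apply(np.array(p)-s["tcp_pos"])/.1).round(3),"turn",((q.inv()*Rt).as_rotvec()/np.radians(60)).round(3),"F",s["wrist_force"].round(1),"grip",s["grip_width"],"j",s["joint_positions"].round(2))
E
python3 - <<'E'
from h import *
tgt([.5891,.0038,.1208]); tgt([.6239,.0003,.0602])
# wrist view of rack: low edge/lip line check
c,im=pieces(save="pics/w30.png")
E
```

```text
tcp [0.5886 0.0023 0.1935] shift [0.36  0.016 0.632] turn [-0.002 -0.001 -0.001] F [-0.  -0.4 -0.3] grip 0.0335142947309662 j [-0.09 -0.16  1.77 -0.01  1.01 -1.55]
tcp [0.5886 0.0023 0.1935] shift [0.359 0.018 1.331] turn [-0.002 -0.001 -0.001] F [-0.  -0.4 -0.3] grip 0.0335142947309662 j [-0.09 -0.16  1.77 -0.01  1.01 -1.55]
```

View pics/w30.png

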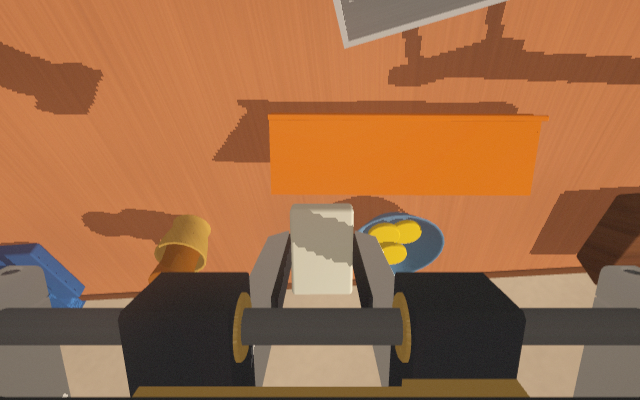

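The last picture shows the tile held level with the rack face. The lip runs along row 116 from (268) to (547), and the top edge along row 194 from (272) to (532).

Run:
```python
from h import *
c=vision.get_calibration("wrist")
A=plane(c,[[268,115],[547,116]],.0227);B=plane(c,[[272,194],[532,194]],.0515)
print(A.round(4).tolist(),np.linalg.norm(A[0]-A[1]),B.round(4).tolist(),np.linalg.norm(B[0]-B[1]))
for P,o in((A,.04),(B,-.0303)):
    d=(P[1]-P[0])/np.linalg.norm(P[1]-P[0]); th=np.degrees(np.arctan2(d[0],d[1])); x=np.array([d[1],-d[0],0]); print("yaw",-th,"face centre",(P.mean(0)+o*x).round(4))
```

```text
[[0.6001, -0.0478, 0.0227], [0.6265, 0.1993, 0.0227]] 0.24848992564381608 [[0.6687, -0.0553, 0.0515], [0.6943, 0.1955, 0.0515]] 0.2520576766956328
yaw -6.099631181824095 face centre [0.6531 0.0715 0.0227]
yaw -5.838168507986505 face centre [0.6514 0.0732 0.0515]
```

{"fn": "arm_command", "kwargs": {"steps": [[0.34, 0.02, 0.3, 0, 0, 0, -1], [0.34, 0.02, 0.65, 0, 0, 0, -1], [0.34, 0.02, 0.65, 0, 0, 0, -1]]}}

```text
time_s: 49.75
tcp_pos: [0.593, 0.0047, 0.1175]
eef_rot: [0.255, 0.049, 0.966, -0.013]
wrist_force: [-0.1, 0.7, -0.5]
grip_width: 0.0337
gripper_force: 30.0
```

{"fn": "arm_command", "kwargs": {"steps": [[0, 0, 0.3, 0, 0, 0, -1], [0, 0, 0.5, 0, 0, 0, -1], [0, 0, 0.6, 0, 0, 0, -1], [0, 0, 0.6, 0, 0, 0, -1], [0, 0, 0.6, 0, 0, 0, -1]]}}

```text
time_s: 50.38
tcp_pos: [0.6247, 0.0022, 0.0703]
eef_rot: [0.26, 0.049, 0.964, -0.013]
wrist_force: [-0.1, 0.9, 0.1]
grip_width: 0.0336
gripper_force: 30.0
```

```bash
python3 -c "
from h import *
tgt([.6257,.0001,.0602])"
```

```text
tcp [0.6247 0.0022 0.0703] shift [ 0.04  -0.02   0.094] turn [-0.     0.002 -0.   ] F [-0.1  0.9  0.1] grip 0.03363387640062456 j [-0.08  0.03  1.85 -0.01  0.73 -1.54]
```

{"fn": "arm_command", "kwargs": {"steps": [[0.03, -0.01, 0.04, 0, 0, 0, -1], [0.03, -0.01, 0.08, 0, 0, 0, -1], [0.03, -0.01, 0.1, 0, 0, 0, -1], [0.03, -0.01, 0.1, 0, 0, 0, -1], [0.03, -0.01, 0.1, 0, 0, 0, -1]]}}

```text
time_s: 51.0
tcp_pos: [0.6255, 0.0012, 0.0599]
eef_rot: [0.258, 0.049, 0.965, -0.013]
wrist_force: [-12.7, 0.5, 12.4]
grip_width: 0.0334
gripper_force: 30.0
```

{"fn": "arm_command", "kwargs": {"steps": [[0, 0, 0.01, 0, 0, 0, -1], [0, 0, 0.015, 0, 0, 0, -1], [0, 0, 0.015, 0, 0, 0, -1]]}}

```text
time_s: 51.38
tcp_pos: [0.6255, 0.0012, 0.0599]
eef_rot: [0.258, 0.049, 0.965, -0.013]
wrist_force: [-22.8, 1.1, 21.0]
grip_width: 0.0334
gripper_force: 30.0
```

```bash
python3 -c "
from h import *
tgt([.6257,.0001,.0602])"
```

```text
tcp [0.6255 0.0012 0.0599] shift [-0.004 -0.011 -0.002] turn [-0.001 -0.002  0.001] F [-22.8   1.1  21. ] grip 0.03337090476698339 j [-0.08  0.05  1.86 -0.01  0.72 -1.55]
```

{"fn": "arm_command", "kwargs": {"steps": [[0, 0, -0.02, 0, 0, 0, -1], [0, 0, -0.02, 0, 0, 0, -1]]}}

```text
time_s: 51.62
tcp_pos: [0.6257, 0.0012, 0.06]
eef_rot: [0.259, 0.049, 0.965, -0.013]
wrist_force: [-8.9, 1.2, 8.7]
grip_width: 0.0336
gripper_force: 30.0
```

{"fn": "arm_command", "kwargs": {"steps": [[0, 0, 0, 0, 0, 0, 0.2], [0, 0, 0, 0, 0, 0, 0.2], [0, 0, 0, 0, 0, 0, 0.2], [0, 0, 0, 0, 0, 0, 0.2], [0, 0, 0, 0, 0, 0, 0.2]]}}

```text
time_s: 52.25
tcp_pos: [0.6261, 0.0011, 0.0588]
eef_rot: [0.258, 0.049, 0.965, -0.013]
wrist_force: [0.4, -0.4, 0.3]
grip_width: 0.0567
gripper_force: 0.0
```

{"fn": "arm_command", "kwargs": {"steps": [[0, 0, -0.3, 0, 0, 0, 0.2], [0, 0, -0.6, 0, 0, 0, 0.2], [0, 0, -1, 0, 0, 0, 0.2], [0, 0, -1, 0, 0, 0, 0.2]]}}

```text
time_s: 52.75
tcp_pos: [0.5778, 0.0062, 0.1501]
eef_rot: [0.262, 0.049, 0.964, -0.013]
wrist_force: [0.3, -0.2, 0.2]
grip_width: 0.0565
gripper_force: 0.0
```

{"fn": "arm_command", "kwargs": {"steps": [[0, 0, -0.5, 0, 0, 0, 0.2], [0, 0, -0.5, 0, 0, 0, 0.2], [0, 0, -0.5, 0, 0, 0, 0.2], [0, 0, -0.5, 0, 0, 0, 0.2]]}}

```text
time_s: 53.25
tcp_pos: [0.5509, 0.0087, 0.1862]
eef_rot: [0.256, 0.049, 0.965, -0.013]
wrist_force: [-0.2, 0.0, -0.7]
grip_width: 0.0565
gripper_force: 0.0
```

Run:
```python
from h import *
tgt([.6257,.0001,.0602])
c,im=pieces(save="pics/w31.png"); m=white(im)
for k in cnts(m,300):
    ap=cv2.approxPolyDP(cv2.convexHull(k),6,True).reshape(-1,2); r=cv2.minAreaRect(k)
    if r[0][1]<290: print("w",np.round(r[0]),np.round(r[1]),round(r[2]),ap.tolist())
# corners onto plane of tile's top face
a=np.radians(5.9); xd=np.array([np.cos(a),-np.sin(a),0]); v=np.array([np.sin(a),np.cos(a),0]); z=np.array([0,0,1]); u=xd*.866+z*.5; n=-.5*xd+z*.866
C=np.array([.652,.0725,.034]); O=C+.014*n
for k in cnts(m,300):
    d=ray(c,cv2.approxPolyDP(cv2.convexHull(k),6,True).reshape(-1,2)); P=c["xyz"]+d*(((O-c["xyz"])@n)/(d@n))[:,None]; q=np.c_[(P-C)@u,(P-C)@v]*1000
    if abs(q).max()<200: print("face mm",q.round().tolist())
```

```text
tcp [0.5509 0.0087 0.1862] shift [-0.029 -0.01   1.467] turn [-0.    -0.004 -0.   ] F [-0.2  0.  -0.7] grip 0.05645811995022433 j [-0.08 -0.25  1.85 -0.01  1.01 -1.55]
w [615. 286.] [48. 41.] 0 [[639, 268], [639, 307], [591, 306], [603, 267]]
w [ 25. 287.] [43. 51.] 88 [[40, 267], [51, 306], [0, 309], [0, 270]]
w [360. 275.] [51. 33.] 77 [[369, 247], [382, 296], [360, 292], [344, 277], [347, 262]]
w [242. 272.] [32. 96.] 33 [[268, 232], [238, 307], [207, 307], [246, 238]]
w [413. 266.] [93. 45.] 68 [[376, 231], [433, 257], [436, 307], [405, 307]]
w [322. 196.] [34. 50.] 0 [[338, 171], [338, 221], [306, 220], [305, 172]]
w [441.  70.] [ 48. 227.] 74 [[544, 17], [536, 69], [337, 118], [327, 77]]
w [312.  23.] [ 72. 137.] 45 [[386, 0], [284, 92], [269, 53], [284, 0]]
face mm [[50.0, -27.0], [104.0, -12.0], [100.0, -35.0], [83.0, -52.0], [66.0, -49.0]]
face mm [[34.0, -128.0], [117.0, -163.0], [117.0, -195.0], [40.0, -150.0]]
face mm [[33.0, -21.0], [61.0, 38.0], [117.0, 46.0], [117.0, 13.0]]
face mm [[-27.0, -59.0], [23.0, -59.0], [22.0, -90.0], [-26.0, -91.0]]
face mm [[-160.0, 116.0], [-118.0, 115.0], [-76.0, -61.0], [-111.0, -70.0]]
face mm [[-173.0, -20.0], [-99.0, -109.0], [-131.0, -121.0], [-173.0, -107.0]]
```

{"fn": "arm_command", "kwargs": {"steps": [[-0.5, 0, -0.87, 0, 0, 0, 0.2], [-0.5, 0, -0.87, 0, 0, 0, 0.2], [-0.5, 0, -0.87, 0, 0, 0, 0.2]]}}

```text
time_s: 53.68
tcp_pos: [0.553, 0.0086, 0.2933]
eef_rot: [0.262, 0.049, 0.964, -0.013]
wrist_force: [-0.2, 0.2, 1.0]
grip_width: 0.0565
gripper_force: 0.0
```

{"fn": "arm_command", "kwargs": {"steps": [[0, -1, 0, 0, 0.25, 0, 0.2], [0, -1, 0, 0, 0.25, 0, 0.2]]}}

```text
time_s: 53.92
tcp_pos: [0.5409, -0.0921, 0.2865]
eef_rot: [0.127, 0.05, 0.991, -0.006]
wrist_force: [1.0, -0.0, 0.1]
grip_width: 0.0562
gripper_force: 0.0
```

{"fn": "arm_command", "kwargs": {"steps": [[0, -1, 0, 0, 0.25, 0, 0.2], [0, -1, 0, 0, 0.25, 0, 0.2]]}}

```text
time_s: 54.18
tcp_pos: [0.5309, -0.1928, 0.2854]
eef_rot: [-0.004, 0.052, 0.999, 0.001]
wrist_force: [-0.1, 0.2, 0.3]
grip_width: 0.0562
gripper_force: 0.0
```

{"fn": "arm_command", "kwargs": {"steps": [[0, -1, 0, 0, 0, 0, 0.2], [0, -1, 0, 0, 0, 0, 0.2], [0, -1, 0, 0, 0, 0, 0.2], [0, -1, 0, 0, 0, 0, 0.2]]}}

```text
time_s: 54.68
tcp_pos: [0.5207, -0.2889, 0.2874]
eef_rot: [-0.001, 0.051, 0.999, 0.001]
wrist_force: [0.9, 0.4, 0.4]
grip_width: 0.0565
gripper_force: 0.0
```

Run:
```python
from h import *
print(read_state()["tcp_pos"])
t=vision.read_camera("top"); ct=vision.get_calibration("top"); cv2.imwrite("pics/t40.png",t)
h=cv2.cvtColor(t,cv2.COLOR_BGR2HSV); g=cv2.inRange(h,(0,0,60),(179,75,255))
for k in cnts(g[150:330,200:525].copy(),40):
    k=k+[200,150]; r=cv2.minAreaRect(k); G=plane(ct,k.reshape(-1,2),.105)[:,:2].astype(np.float32); q=cv2.minAreaRect(G*1000); print(np.round(r[0]),"z.105:",np.round(q[0],1),np.round(q[1]),round(q[2],1))
# cream (resin) pixels within pail
cr=cv2.inRange(h,(15,18,140),(40,75,255)); 
for k in cnts(cr[150:330,200:400].copy(),15):
    k=k+[200,150]; r=cv2.minAreaRect(k); print("resin",np.round(r[0]),np.round(r[1]),cv2.contourArea(k),plane(ct,[r[0]],.05)[0].round(3))
o=cv2.inRange(h,(5,100,60),(20,255,190))
# bar: ends height .19
k=cnts(o[215:290,262:345].copy(),20); print([ (np.round(np.array(cv2.minAreaRect(x)[0])+[262,215],1),np.round(cv2.minAreaRect(x)[1]),plane(ct,[np.array(cv2.minAreaRect(x)[0])+[262,215]],.19)[0].round(3)) for x in k])
```

```text
[ 0.52065935 -0.28894757  0.28739514]
[295. 261.] z.105: [439.8  62.8] [141. 113.] 9.5
[457. 271.] z.105: [ 427.8 -328.2] [117. 291.] 83.6
[507. 218.] z.105: [ 559.8 -450.2] [ 51. 136.] 36.3
[323. 184.] z.105: [6.299e+02 3.000e-01] [30. 44.] 84.4
resin [298. 279.] [23. 44.] 535.5 [0.392 0.058 0.05 ]
resin [295. 254.] [42. 44.] 987.0 [0.453 0.067 0.05 ]
resin [323. 184.] [12. 18.] 184.5 [0.636 0.    0.05 ]
[(array([291.4, 263.5]), array([ 8., 47.]), array([0.442, 0.065, 0.19 ])), (array([328.5, 261. ]), array([56., 31.]), array([ 0.45 , -0.017,  0.19 ])), (array([294.1, 223. ]), array([17.,  4.]), array([0.532, 0.062, 0.19 ])), (array([270.7, 224.9]), array([21.,  5.]), array([0.526, 0.115, 0.19 ]))]
```

Run:
```python
from h import *
cs=vision.get_calibration("side"); s=vision.read_camera("side"); m=white(s)
print([(np.round(cv2.minAreaRect(k)[0]),cv2.contourArea(k),plane(cs,[cv2.minAreaRect(k)[0]],.01)[0].round(2).tolist()) for k in cnts(m[150:360,200:420].copy()*1,40) for k in [k+[200,150]]])
from plant import robot
print(robot.hand_in())
```

```text
[(array([358., 250.]), 281.5, [0.66, -0.12, 0.01]), (array([330., 221.]), 48.0, [0.63, 0.02, 0.01]), (array([264., 207.]), 88.5, [0.47, 0.14, 0.01]), (array([351., 207.]), 477.0, [0.72, 0.05, 0.01]), (array([281., 202.]), 125.5, [0.52, 0.15, 0.01]), (array([347., 184.]), 73.5, [0.75, 0.15, 0.01]), (array([246., 203.]), 287.5, [0.42, 0.18, 0.01]), (array([396., 180.]), 1318.5, [0.91, 0.11, 0.01])]
the job is handed in; nothing more can be done
None
```

The job is handed in at about 55 s: the pail stands upright and centred on the stand, all six offcuts were dropped into it, and the one whole tile lies flat on the rack face; the glass holder and lemon dish were not touched, and no verdict came back.

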